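# Close a party badge on the ratchet press: four clicks, and hold

### The job

Close the pink badge on the badge press: lay it, face up as it lies, into the red closing die and let go of it, then swing the turntable by its black knob fully round to its stop so that the die comes under the ram. Then draw the lever down until the ratchet has clicked exactly four times - a fifth click crushes the badge and the ratchet does not go back - and finish holding it: the gripper stays on the lever and keeps it pressed down a touch past that fourth click, so that the robot and not the ratchet's pawl carries the load on the badge. Leave the other things on the counter alone.

Things in the scene. Friction and masses are not known exactly. Their poses are not given: they have to be found in the camera images.
- press: Blue bench press for pin badges, fixed. Origin on the counter under the ram's axis; x points back to its column, y to its left, z up. Its head (z 115 to 215, x -35 to 158, y -29 to 29 mm, ram top to z 242) overhangs the dies. Turntable on its left, lever and toothed ratchet wheel on its right. At rest the upper die hangs 10 mm above a badge lying in a die under it.
- turntable (a joint): Aluminium die turntable, 228 mm across, top 31 mm above the counter, turning about the upright axis at turntable_pivot. Rad, growing counter-clockwise from above, 0 to 1.92. Starts between 0 and 0.35 with the red die out at the press's front left; at 1.92 it meets its stop, the red die under the ram. About 1.2 N at the knob turns it; it stays where left.
- turntable_pivot (a point): Centre of the turntable's top face, on its turning axis (fixed), 31 mm above the counter. A dark hub, 38 mm across and 14 mm high, stands there.
- closing_die (a point): Red die on the turntable: a round cup, 64 mm outside, 50 mm inside at the floor, flaring to about 56 mm at the rim. This point is the centre of its floor (tops of four small support pins), 36 mm above the counter and 85 mm from the pivot; the rim stands 5 mm above that. A like die in grey, 110 degrees farther round, is not used.
- turntable_knob (a point): Middle of the upright black knob on the turntable: a cylinder 14 mm across, from 35 to 70 mm above the counter; this point is 56 mm above the counter, 85 mm from the pivot, 90 degrees clockwise (from above) of the red die. Pinch or push it from above and follow the circle about the pivot.
- lever (a joint): Ratchet lever. Rad: 0 fully up (pointing forward and 50 degrees up), growing downward; level at 0.87, end 1.25. Starts between 0 and 0.12; stays where left. Clicks fall in at 0.435, 0.585, 0.735, 0.885, 1.035, 1.185: it stiffens by a few N, then gives. It cannot go back past the last click. From 0.36 the ram (28 mm per rad) bears on the badge; at click 4 the grip takes 3 to 9 N.
- lever_grip (a point): Middle of the red grip at the lever's end: a round bar with rounded ends, 24 mm thick, 76 mm long along the lever; this point is on its axis, 165 mm from the shaft. It moves in an upright plane along the press's x and z, 62 mm right of the ram. Take it from above with the fingers on its left and right side, or press it down from above.
- lever_shaft (a point): Point on the lever's level turning axis (along the press's y), in the plane in which the grip moves (fixed): 165 mm above the counter, 30 mm behind the ram's axis.
- upper_die: Steel disc, 41 mm across, at the ram's lower end, on a spring of 2.2 N per mm. Origin at the centre of its underside; at rest 56 mm above the counter.
- badge_pink: Pink party badge with a white balloon motif, shell and back laid together, not yet closed: a round disc 44 mm across and 10 mm thick, 30 g or so, lying face up on the counter to the left of the press. Origin at the centre of its underside, z up. It may have changed places with the blue badge.
- badge_blue: Finished blue badge with a yellow balloon motif, 44 mm across and 10 mm thick, on the counter; is a bystander and stays where it lies.
- pin_box: Card box of pins, 52 x 72 x 28 mm; is a bystander and stays where it lies.
- sticker_roll: White roll of stickers, 66 mm across, 30 mm high; is a bystander and stays where it lies.
- balloon_weight: Gold foil-wrapped balloon weight, 45 mm wide, 46 mm high; is a bystander and stays where it lies.
- marker_gold: Gold marker, 138 mm long, lying on the counter; is a bystander and stays where it lies.
Mind the look-alikes: they are no part of the job. Leave any orange look-alike of the badge_pink alone.

How it is judged:
On the way, in this order (a step that is already met when the one before it is completed fails the run):
1. the pink badge lies seated in the red closing die and is let go (horizontal distance between badge_pink and closing_die below 0.0045 m and z of badge_pink in the frame of closing_die between -0.003 and 0.002 m and angle between badge_pink's own z axis and vertical below 0.1 rad and contact force between the fingers and badge_pink below 0.1 N and value of joint turntable below 1 rad), for 0.2 s.
2. the turntable is swung to its stop with the badge in the red die under the ram (horizontal distance between badge_pink and closing_die below 0.0045 m and z of badge_pink in the frame of closing_die between -0.003 and 0.002 m and angle between badge_pink's own z axis and vertical below 0.1 rad and value of joint turntable above 1.87 rad), for 0.2 s.
3. the lever has been drawn past the first click with the upper die bearing on the badge (value of joint lever above 0.45 rad and contact force between upper_die and badge_pink above 1 N).
At the end, for the whole second after the job is handed in: Badge flat in the red die (within 4.5 mm of centre), turntable at its stop (above 1.87 rad), lever just past the fourth click, off the pawl (0.892 to 1.02 rad), the robot still pressing on it with over 2 N, the upper die pressing on the badge with over 10 N (all of step 2 and value of joint lever between 0.892 and 1.02 rad and contact force between any of the fingers, the arm and lever above 2 N and contact force between upper_die and badge_pink above 10 N); the arm keeps its last pose, push and grip.
It fails at once if the ratchet clicks a fifth time (value of joint lever above 1.03 rad).
It fails at once if the lever is drawn down before the turntable is at its stop (value of joint lever above 0.34 rad and value of joint turntable below 1.8 rad).
It fails at once if the blue badge, pin box, sticker roll, balloon weight or marker is moved by more than 30 mm (distance of any of badge_blue, pin_box, sticker_roll, balloon_weight, marker_gold from where it was at the start of the episode above 0.03 m).
It also fails if it takes over 67 s, if anything falls off the work surface, if the arm or the gripper's body presses on something with over 40 N, if the wrist force passes 120 N, or if a joint passes its speed limit or range.

### The arm

A 7-joint arm with a two-finger parallel gripper is mounted at the origin on a cart in front of the work surface, level with it; the furniture and walls round the work are solid. World frame = base frame: x ahead of the robot, y to its left, z up, the work surface at z = 0. Lengths are in m, angles in rad, forces in N, time in s.
With the tool pointing down it reaches from about 0.4 to 0.925 m from the base axis. Payload 4.1 kg.
Tool frame: the origin (TCP) lies between the finger pads; the fingertips stand 8 mm ahead of it and the grasp point (between the pads) lies 11 mm behind it; z points along the fingers, y is the line along which they close (so a half turn about z gives the same grasp; the last joint's range is limited). The gripper opens to 85 mm and grips with 20 to 120 N. Pads are 22 mm wide; open, the fingers measure 114 mm over their backs; the gripper's body (76 mm by 85 mm) begins 54 mm behind the grasp point. The pads swing forward as they close: fully open they stand 13 mm farther back than shut.
Start: joints at [-1.304, 0.398, 0.045, 1.537, -0.019, 1.207, -0.051], TCP at [0.232, 0.607, 0.217] pointing down, gripper open.
Joint ranges: [-2.82, 2.82], [-0.49, 2.23], [-1.37, 1.46], [0, 2.46], [-1.36, 4.5], [0.23, 2], [-2.94, 2.94]. Speed limits (rad/s): [2.57, 2.57, 3.14, 3.14, 3.14, 3.14, 3.14].

### API

Orientations are given as a unit quaternion [w, x, y, z].
In Python, from cell import manip gives the robot as it stands.
- The arm moves only by the tool send_rows, never from a script. Its argument "commands" is a list of rows, each an object of numbers: "x", "y", "z": the shift along the tool's x, y, z in mm; "rx", "ry", "rz": the turn, a rotation vector about the tool's x, y, z in rad; "grip": the gripper's target within -1 to 1 (fully open at 1, half-way at 0, shut at -1). A call has exactly 10 rows; each row shifts and turns the commanded pose from where the row before left it, along the tool's axes as they then stand; what a row does not reach is not made up. A row lasts 1/12 s, in which the tool goes at most 41.7 mm and 7.16 degrees, less where a joint would pass 70% of its speed; a pose out of reach is approached as far as the arm can. A call with a gripper value outside its range is refused whole. The fingers move at their own pace and stop on an object; the grip force is fixed at half the most. Time passes only in rows, so rows that do not move let the fingers close, or fill a call up. It gives the time, the measured TCP pose, the force, the opening and the grip force at its end, in the units of the state.
- manip.observe(): the state, without advancing time (a new reading comes with each control period).
- manip.grab_frame(name): name is "scene" or "side" or "wrist"; returns a dict with "pixels" (400x640x3 uint8, blue, green, red), "camera_matrix" (3x3 intrinsics, pixels), "world_from_camera" (4x4, takes a point from camera to world coordinates); the wrist camera has in their place "hand_eye" (4x4, takes a point from camera to tool coordinates, whose origin is the TCP and whose axes are the flange's). Camera axes: x right, y down, z forward; pixel columns grow to the right and rows downward; lengths in m; the calibration is good to about 2 mm. A picture is of the moment at which its call begins: read the wrist's pose just before it. There is no depth.
- manip.finish_job(): hands the job in; it is judged then, once.
The state is a dict: "t": time; "q": joint angles; "qvel": joint speeds; "joint_torque": joint torques, N m; "tool_pos": TCP position; "tcp_rot": TCP orientation; "contact_force": force on the tool from outside, world axes, zero at the start; "wrist_torque": the same for the moment, N m; "grip_width": finger opening in m; "grip_force": force on a finger pad.
Only numpy, scipy, OpenCV 4.12 (cv2) and the standard library are available. Lean on these libraries where they do the work, as an engineer would, in place of code of your own. Each camera call takes 0.05 s, during which the arm holds its last target. There are 200 camera calls.

## Working session

There is one attempt and no reset: what is moved stays moved. The work goes in short steps, Python scripts to look and compute and a tool call to move; the robot and the scene stay as the last step left them, time stands still between calls to the robot, and variables do not carry over. Pictures are saved under pics/ and viewed, at most 10 in all, crops included, and the job is handed in when it is done.

Besides the shell and the picture viewer there is one more tool, called after "Call:" in YAML: its name, and indented under it one key for each argument. send_rows: Moves the arm, as the interface text tells. Its arguments: {"type":"object","properties":{"commands":{"type":"array"}},"required":["commands"]}

```bash
ls; mkdir -p pics
cat > h.py <<'E'
import numpy as np, cv2
from cell import manip
from scipy.spatial.transform import Rotation as R
def T():
    s=manip.observe(); M=np.eye(4); w,x,y,z=s["tcp_rot"]; M[:3,:3]=R.from_quat([x,y,z,w]).as_matrix(); M[:3,3]=s["tool_pos"]; return M
def grab(n):
    W=T(); f=manip.grab_frame(n); K=np.array(f["camera_matrix"])
    C=np.array(f["world_from_camera"]) if n!="wrist" else W@np.array(f["hand_eye"])
    return np.array(f["pixels"]),K,C
def ray(K,C,u,v):
    d=C[:3,:3]@np.linalg.solve(K,[u,v,1.]); return C[:3,3],d/np.linalg.norm(d)
def onplane(K,C,u,v,z):
    o,d=ray(K,C,u,v); return o+d*(z-o[2])/d[2]
def proj(K,C,p):
    q=np.linalg.inv(C)@np.r_[p,1]; q=K@q[:3]; return q[:2]/q[2]
def tri(rs):
    A=sum(np.eye(3)-np.outer(d,d) for o,d in rs); b=sum((np.eye(3)-np.outer(d,d))@o for o,d in rs)
    p=np.linalg.solve(A,b); return p,[np.linalg.norm(np.cross(p-o,d)) for o,d in rs]
E
python3 - <<'E'
from h import *
for n in ["scene","side","wrist"]:
    i,K,C=grab(n); cv2.imwrite(f"pics/{n}0.png",i); np.savez(f"{n}0.npz",i=i,K=K,C=C); print(n,K[0,0],C.round(3).tolist())
s=manip.observe(); print({k:np.round(v,3).tolist() for k,v in s.items()})
print(T().round(3))
E
```

```text
pics
scene 374.3797844294685 [[0.461, -0.35, 0.815, -0.331], [-0.887, -0.165, 0.431, -0.533], [-0.016, -0.922, -0.387, 0.595], [0.0, 0.0, 0.0, 1.0]]
side 364.39252514260875 [[-0.996, -0.071, 0.049, 0.477], [-0.086, 0.755, -0.65, 0.689], [0.009, -0.652, -0.758, 1.06], [0.0, 0.0, 0.0, 1.0]]
wrist 297.75911179605794 [[0.358, 0.901, 0.245, 0.171], [0.934, -0.345, -0.096, 0.631], [-0.002, 0.263, -0.965, 0.373], [0.0, 0.0, 0.0, 1.0]]
{'t': 0.15, 'q': [-1.304, 0.399, 0.045, 1.538, -0.019, 1.207, -0.051], 'qvel': [-0.001, -0.002, -0.001, -0.003, -0.0, -0.001, -0.001], 'joint_torque': [0.003, -47.556, 1.367, -25.451, 0.012, 0.006, 0.0], 'tool_pos': [0.232, 0.607, 0.216], 'tcp_rot': [-0.0, 0.182, 0.983, -0.001], 'contact_force': [-0.385, 0.126, -0.518], 'wrist_torque': [-0.032, -0.013, -0.012], 'grip_force': 0.0, 'grip_width': 0.085}
[[-0.934  0.358 -0.     0.232]
 [ 0.358  0.934 -0.001  0.607]
 [-0.    -0.002 -1.     0.216]
 [ 0.     0.     0.     1.   ]]
```

View pics/scene0.png

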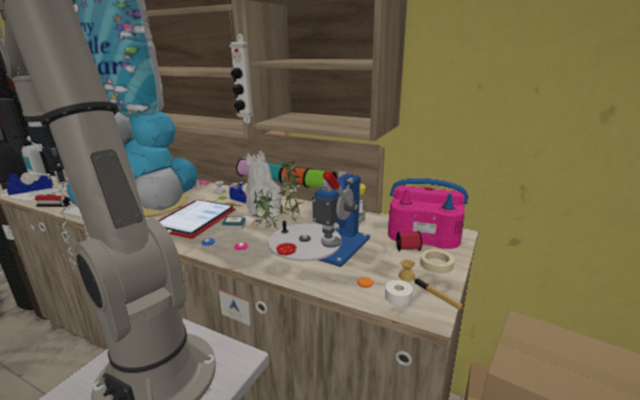

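View pics/side0.png

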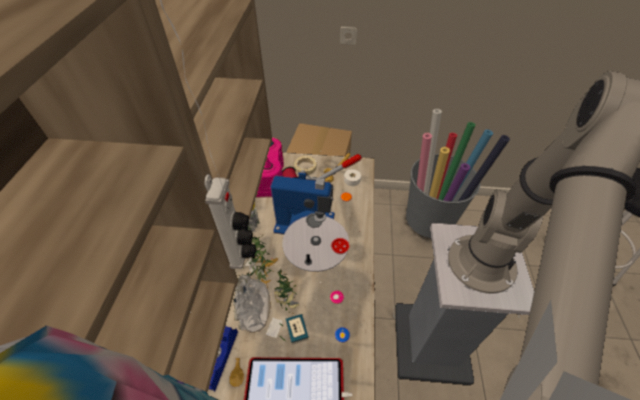

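Scene camera: pink badge (241,246), blue badge (208,241), orange look-alike (366,282), red die (287,249), knob (284,227). Side camera: pink (337,297), blue (342,334), orange (346,197), die (340,246), knob (308,260), hub (316,240), grip (351,160). The pink disc is the one left of the press with a white motif.

```bash
cat > m.py <<'E'
from h import *
D={n:np.load(f"{n}0.npz") for n in ["scene","side"]}
def blob(n,u,v,r,f):
    i=D[n]["i"]; h=cv2.cvtColor(i,cv2.COLOR_BGR2HSV).astype(int); m=f(h[...,0],h[...,1],h[...,2]).astype(np.uint8)
    k=np.zeros_like(m); cv2.circle(k,(u,v),r,1,-1); m&=k
    c=max(cv2.findContours(m,cv2.RETR_EXTERNAL,cv2.CHAIN_APPROX_NONE)[0],key=cv2.contourArea)
    c=cv2.convexHull(c); M=cv2.moments(c); return M["m10"]/M["m00"],M["m01"]/M["m00"],M["m00"],cv2.minAreaRect(c)
pink=lambda h,s,v:(h>155)&(h<177)&(s>110)
red=lambda h,s,v:((h<6)|(h>174))&(s>150)
blk=lambda h,s,v:v<60
grey=lambda h,s,v:v<120
org=lambda h,s,v:(h<16)&(h>5)&(s>150)
for nm,a,b,f,r in [("pink",(241,246),(337,297),pink,14),("die",(287,249),(340,246),red,16),("knob",(284,227),(308,260),blk,11),("hub",(305,238),(316,240),grey,9),("orange",(366,282),(346,197),org,14),("grip",None,(351,160),red,18)]:
    try:
        rs=[]
        for n,p in [("scene",a),("side",b)]:
            if p is None: continue
            x=blob(n,*p,r,f); print(nm,n,np.round(x[:3],1),x[3]); rs.append(ray(D[n]["K"],D[n]["C"],x[0],x[1])); 
        if len(rs)>1: print("   ",[q if np.isscalar(q) else np.round(q,4) for q in tri(rs)])
    except Exception as e: print(nm,e)
for n,c in [("scene",(190,160,200,150)),("side",(270,130,110,220))]:
    x,y,w,h=c; cv2.imwrite(f"pics/{n}crop.png",cv2.resize(D[n]["i"][y:y+h,x:x+w],None,fx=min(800//w,600//h),fy=min(800//w,600//h),interpolation=cv2.INTER_CUBIC))
E
python3 m.py
python3 - <<'E'
import cv2,numpy as np
a=cv2.imread('pics/scenecrop.png');b=cv2.imread('pics/sidecrop.png')
print(a.shape,b.shape)
c=np.zeros((600,800,3),np.uint8)
a=cv2.resize(a,(520,390)); b=cv2.resize(b,(275,550)); c[:390,:520]=a; c[:550,525:800]=b; cv2.imwrite('pics/crop1.png',c)
E
```

```text
pink scene [240.9 246.1  60.5] ((241.0, 246.0), (6.0, 12.0), 90.0)
pink side [336.5 296.6 132.5] ((336.5000305175781, 296.5000305175781), (12.727920532226562, 12.727920532226562), 45.0)
    [array([0.4767, 0.1673, 0.0027]), array([0.0005, 0.0005])]
die scene [285.9 248.7 149.5] ((286.0, 249.0), (10.0, 18.0), 90.0)
die side [339.9 245.2 183. ] ((340.0, 245.0), (14.0, 16.0), 90.0)
    [array([ 0.4769, -0.0027,  0.0363]), array([0.0001, 0.0001])]
knob scene [284.3 226.6  24. ] ((284.5, 226.0), (3.0, 10.0), 0.0)
knob side [307.9 259.6  23.5] ((308.0, 259.0), (8.0, 4.0), 90.0)
    [array([0.578 , 0.0673, 0.0464]), array([0.002, 0.002])]
hub scene [304.5 238.4  49.5] ((304.5, 238.5), (5.0, 11.0), 90.0)
hub side [315.4 240.3  69.5] ((315.5, 240.5), (9.0, 9.0), 90.0)
    [array([ 0.5616, -0.0178,  0.0326]), array([0.0003, 0.0003])]
orange scene [364.8 281.9  97. ] ((365.0, 282.0), (8.0, 14.0), 90.0)
orange side [345.9 196.2  67. ] ((346.0, 196.0), (8.0, 10.0), 90.0)
    [array([ 0.4674, -0.2542,  0.0037]), array([0.0001, 0.0001])]
grip side [351.3 160.4 112. ] ((351.191162109375, 160.4853057861328), (6.516946315765381, 20.751327514648438), 59.036251068115234)
(600, 800, 3) (440, 220, 3)
```

View pics/crop1.png

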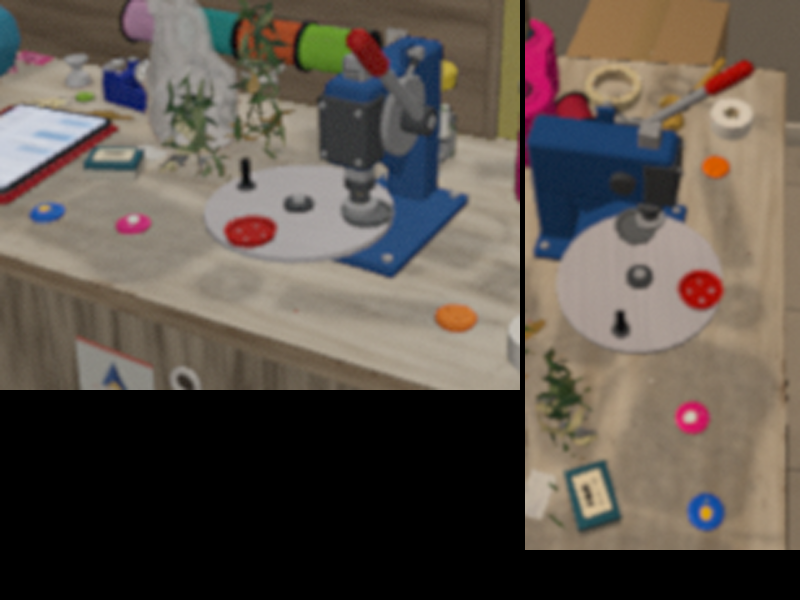

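Candidates: pink (scene 241,246), blue (208,241) and orange (366,282). The enlarged crop shows the first one is pink with a white motif and lies left of the press, so that is the badge. The die and knob both sit about 85 mm from the hub and 90° apart, which agrees with the text. Next I move the wrist camera over the work.

Call:
send_rows:
  commands:
    - {"x": -27,"y": -25,"z": 0,"grip": 1}
    - {"x": -27,"y": -25,"z": 0,"grip": 1}
    - {"x": -27,"y": -25,"z": 0,"grip": 1}
    - {"x": -27,"y": -25,"z": 0,"grip": 1}
    - {"x": -27,"y": -25,"z": 0,"grip": 1}
    - {"x": -27,"y": -25,"z": 0,"grip": 1}
    - {"x": -27,"y": -25,"z": 0,"grip": 1}
    - {"x": -27,"y": -25,"z": 0,"grip": 1}
    - {"x": -27,"y": -25,"z": 0,"grip": 1}
    - {"x": -27,"y": -25,"z": 0,"grip": 1}

```text
invalid input
```

Call:
send_rows:
  commands:
    - {"x": -27,"y": -25,"z": 0,"grip": 0.2}
    - {"x": -27,"y": -25,"z": 0,"grip": 0.2}
    - {"x": -27,"y": -25,"z": 0,"grip": 0.2}
    - {"x": -27,"y": -25,"z": 0,"grip": 0.2}
    - {"rz": -0.122,"grip": 0.2}
    - {"rz": -0.122,"grip": 0.2}
    - {"rz": -0.122,"grip": 0.2}
    - {"grip": 0.2}
    - {"grip": 0.2}
    - {"grip": 0.2}

```text
invalid input
```

Run:
```python
from h import *
i,K,C=grab("wrist"); cv2.imwrite("pics/w1.png",i); np.savez("w1.npz",i=i,K=K,C=C)
s=manip.observe(); print(s["t"],s["grip_width"],s["contact_force"]);print(T().round(4))
```

```text
0.2 0.0853718514575103 [-0.52658528 -0.79635649 -0.2198794 ]
[[-9.339e-01  3.576e-01 -3.000e-04  2.323e-01]
 [ 3.576e-01  9.339e-01 -1.100e-03  6.066e-01]
 [-1.000e-04 -1.200e-03 -1.000e+00  2.159e-01]
 [ 0.000e+00  0.000e+00  0.000e+00  1.000e+00]]
```

View pics/w1.png

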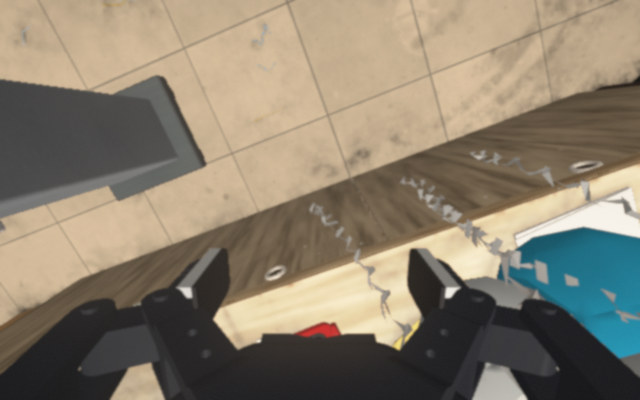

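The picture was taken before any move, because the rows need all keys. It shows the counter's front edge and the fingers in the lower half, so points below the TCP appear near row 180.

Call:
send_rows:
  commands:
    - {"x": -27,"y": -25,"z": 0,"rx": 0,"ry": 0,"rz": 0,"grip": 1}
    - {"x": -27,"y": -25,"z": 0,"rx": 0,"ry": 0,"rz": 0,"grip": 1}
    - {"x": -27,"y": -25,"z": 0,"rx": 0,"ry": 0,"rz": 0,"grip": 1}
    - {"x": -27,"y": -25,"z": 0,"rx": 0,"ry": 0,"rz": 0,"grip": 1}
    - {"x": -27,"y": -25,"z": 0,"rx": 0,"ry": 0,"rz": 0,"grip": 1}
    - {"x": -27,"y": -25,"z": 0,"rx": 0,"ry": 0,"rz": 0,"grip": 1}
    - {"x": -27,"y": -25,"z": 0,"rx": 0,"ry": 0,"rz": 0,"grip": 1}
    - {"x": -27,"y": -25,"z": 0,"rx": 0,"ry": 0,"rz": 0,"grip": 1}
    - {"x": -27,"y": -25,"z": 0,"rx": 0,"ry": 0,"rz": 0,"grip": 1}
    - {"x": -27,"y": -25,"z": 0,"rx": 0,"ry": 0,"rz": 0,"grip": 1}

```text
t: 1.03
tool_pos: [0.3956, 0.2752, 0.2165]
tcp_rot: [0.0, 0.182, 0.983, 0.0]
contact_force: [0.3, 0.1, 0.1]
grip_width: 0.0854
grip_force: 0.0
```

Call:
send_rows:
  commands:
    - {"x": -27,"y": -25,"z": 0,"rx": 0,"ry": 0,"rz": 0,"grip": 0.2}
    - {"x": -27,"y": -25,"z": 0,"rx": 0,"ry": 0,"rz": 0,"grip": 0.2}
    - {"x": -27,"y": -25,"z": 0,"rx": 0,"ry": 0,"rz": 0,"grip": 0.2}
    - {"x": -27,"y": -25,"z": 0,"rx": 0,"ry": 0,"rz": 0,"grip": 0.2}
    - {"x": 0,"y": 0,"z": 0,"rx": 0,"ry": 0,"rz": -0.122,"grip": 0.2}
    - {"x": 0,"y": 0,"z": 0,"rx": 0,"ry": 0,"rz": -0.122,"grip": 0.2}
    - {"x": 0,"y": 0,"z": 0,"rx": 0,"ry": 0,"rz": -0.122,"grip": 0.2}
    - {"x": 0,"y": 0,"z": 0,"rx": 0,"ry": 0,"rz": 0,"grip": 0.2}
    - {"x": 0,"y": 0,"z": 0,"rx": 0,"ry": 0,"rz": 0,"grip": 0.2}
    - {"x": 0,"y": 0,"z": 0,"rx": 0,"ry": 0,"rz": 0,"grip": 0.2}

```text
t: 1.87
tool_pos: [0.4602, 0.1451, 0.2165]
tcp_rot: [-0.0, 0.001, 1.0, 0.0]
contact_force: [-0.2, -0.5, -0.4]
grip_width: 0.0511
grip_force: 0.0
```

Run:
```python
from h import *
i,K,C=grab("wrist"); cv2.imwrite("pics/w2.png",i); np.savez("w1.npz",i=i,K=K,C=C)
s=manip.observe(); print(s["t"],s["grip_width"],s["contact_force"],s["q"]);print(T().round(4))
for p in [(0.4767,0.1673,.01),(.4769,-.0027,.036),(.5616,-.0178,.045),(.577,.067,.07)]: print(proj(K,C,p))
```

```text
1.9167 0.051617764954888574 [ 0.03983492 -0.09869327 -0.48986462] [-0.71437376  0.09891632  0.3448878   1.93069266 -0.03722135  1.11798257
  1.21470981]
[[-1.000e+00  1.300e-03  0.000e+00  4.602e-01]
 [ 1.300e-03  1.000e+00  1.000e-04  1.452e-01]
 [-0.000e+00  1.000e-04 -1.000e+00  2.165e-01]
 [ 0.000e+00  0.000e+00  0.000e+00  1.000e+00]]
[335.64102745 189.51353907]
[191.43940728 194.85969375]
[183.89932365 264.42339466]
[249.95844485 286.60950667]
```

View pics/w2.png

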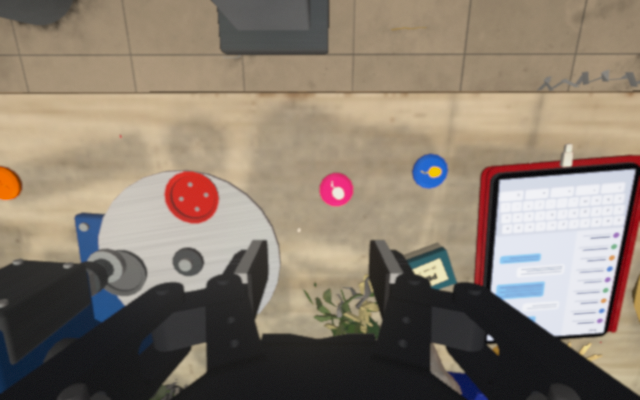

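The wrist view shows pink (336,189) with its white motif, blue (430,171), the red die (192,196) with four pins, the hub (188,262), and the press at lower left. I take a second wrist view for heights.

Call:
send_rows:
  commands:
    - {"x": -10,"y": -29,"z": 0,"rx": 0,"ry": 0,"rz": 0,"grip": 0.2}
    - {"x": -10,"y": -29,"z": 0,"rx": 0,"ry": 0,"rz": 0,"grip": 0.2}
    - {"x": -10,"y": -29,"z": 0,"rx": 0,"ry": 0,"rz": 0,"grip": 0.2}
    - {"x": -10,"y": -29,"z": 0,"rx": 0,"ry": 0,"rz": 0,"grip": 0.2}
    - {"x": 0,"y": 0,"z": 0,"rx": 0,"ry": 0,"rz": 0,"grip": 0.2}
    - {"x": 0,"y": 0,"z": 0,"rx": 0,"ry": 0,"rz": 0,"grip": 0.2}
    - {"x": 0,"y": 0,"z": 0,"rx": 0,"ry": 0,"rz": 0,"grip": 0.2}
    - {"x": 0,"y": 0,"z": 0,"rx": 0,"ry": 0,"rz": 0,"grip": 0.2}
    - {"x": 0,"y": 0,"z": 0,"rx": 0,"ry": 0,"rz": 0,"grip": 0.2}
    - {"x": 0,"y": 0,"z": 0,"rx": 0,"ry": 0,"rz": 0,"grip": 0.2}

```text
t: 2.75
tool_pos: [0.5001, 0.0302, 0.2164]
tcp_rot: [-0.0, -0.001, 1.0, 0.0]
contact_force: [-0.6, 0.5, -0.3]
grip_width: 0.0514
grip_force: 0.0
```

Run:
```python
from h import *
i,K,C=grab("wrist"); cv2.imwrite("pics/w3.png",i); np.savez("w2.npz",i=i,K=K,C=C)
print(T()[:3,3].round(4))
V=[np.load(f"{n}.npz") for n in ["w1","w2","scene0","side0"]]
def blob(i,uv,r,f):
    h=cv2.cvtColor(i,cv2.COLOR_BGR2HSV).astype(int); m=f(h[...,0],h[...,1],h[...,2]).astype(np.uint8)
    k=np.zeros_like(m); cv2.circle(k,(int(uv[0]),int(uv[1])),r,1,-1); m&=k
    c=cv2.convexHull(max(cv2.findContours(m,cv2.RETR_EXTERNAL,cv2.CHAIN_APPROX_NONE)[0],key=cv2.contourArea))
    M=cv2.moments(c); return np.array([M["m10"]/M["m00"],M["m01"]/M["m00"]]),np.sqrt(M["m00"]*4/np.pi)
pink=lambda h,s,v:(h>155)&(h<177)&(s>110)
red=lambda h,s,v:((h<6)|(h>174))&(s>150)
hub=lambda h,s,v:(v<110)
for nm,p,f,r in [("pink",(.4767,.1673,.008),pink,34),("die",(.4769,-.0027,.039),red,36),("hub",(.5616,-.0178,.045),hub,20)]:
    rs=[];o=[]
    for k,d in enumerate(V):
        g,a=blob(d["i"],proj(d["K"],d["C"],p),r if k<2 else 14 if nm!="hub" else 9,f); o.append((g.round(1).tolist(),round(a,1))); rs.append(ray(d["K"],d["C"],*g))
    print(nm,o)
    for sel in ([0,1],[2,3],[0,1,2,3]):
        q,e=tri([rs[s] for s in sel]); print("  ",sel,q.round(4),np.round(e,4))
    for k in range(4): print("  plane",onplane(V[k]["K"],V[k]["C"],*o[k][0],p[2]).round(4))
```

```text
[0.5002 0.03   0.2165]
pink [([336.0, 189.1], np.float64(33.1)), ([429.5, 157.9], np.float64(35.0)), ([240.9, 246.1], np.float64(8.8)), ([336.5, 296.6], np.float64(13.0))]
   [0, 1] [0.4774 0.1681 0.0048] [0. 0.]
   [2, 3] [0.4767 0.1673 0.0027] [0.0005 0.0005]
   [0, 1, 2, 3] [0.4773 0.168  0.003 ] [0.0005 0.0008 0.0008 0.001 ]
  plane [0.4766 0.1679 0.008 ]
  plane [0.4771 0.1669 0.008 ]
  plane [0.4698 0.1607 0.008 ]
  plane [0.4762 0.1703 0.008 ]
die [([191.2, 196.8], np.float64(51.2)), ([289.8, 161.8], np.float64(53.4)), ([285.9, 248.7], np.float64(13.8)), ([339.9, 245.2], np.float64(15.3))]
   [0, 1] [ 0.478  -0.0012  0.0407] [0.0001 0.0001]
   [2, 3] [ 0.4769 -0.0027  0.0363] [0.0001 0.0001]
   [0, 1, 2, 3] [ 0.478  -0.0023  0.0365] [0.0012 0.0009 0.0008 0.0011]
  plane [ 0.4785 -0.0019  0.039 ]
  plane [ 0.4782 -0.0014  0.039 ]
  plane [ 0.4732 -0.0052  0.039 ]
  plane [ 0.477 -0.001  0.039]
hub [([187.8, 261.2], np.float64(27.9)), ([276.1, 233.2], np.float64(31.5)), ([304.4, 238.4], np.float64(7.8)), ([315.4, 240.1], np.float64(9.0))]
   [0, 1] [ 0.5682 -0.022   0.0251] [0.001 0.001]
   [2, 3] [ 0.5613 -0.0181  0.033 ] [0.0001 0.0001]
   [0, 1, 2, 3] [ 0.563  -0.0187  0.0332] [0.0004 0.0033 0.0016 0.0018]
  plane [ 0.5573 -0.0126  0.045 ]
  plane [ 0.5615 -0.0188  0.045 ]
  plane [ 0.5421 -0.0291  0.045 ]
  plane [ 0.5605 -0.0099  0.045 ]
```

View pics/w3.png

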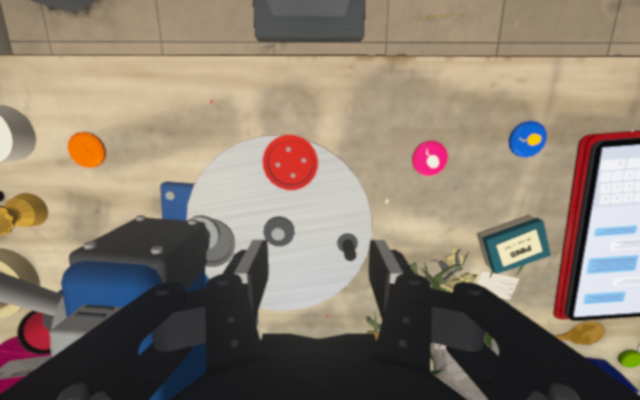

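The wrist view shows the die at (290,162), hub (279,231), knob (347,245) and pink (430,158). Measured: badge (0.477, 0.1675) with centre height about 5 mm, and die rim (0.478, −0.0015, 0.041). Both heights match the text. Now I go above the badge.

Call:
send_rows:
  commands:
    - {"x": 6,"y": 34.5,"z": 0,"rx": 0,"ry": 0,"rz": 0,"grip": 0.35}
    - {"x": 6,"y": 34.5,"z": 0,"rx": 0,"ry": 0,"rz": 0,"grip": 0.35}
    - {"x": 6,"y": 34.5,"z": 0,"rx": 0,"ry": 0,"rz": 0,"grip": 0.35}
    - {"x": 5,"y": 34,"z": 0,"rx": 0,"ry": 0,"rz": 0,"grip": 0.35}
    - {"x": 0,"y": 0,"z": 30,"rx": 0,"ry": 0,"rz": 0,"grip": 0.35}
    - {"x": 0,"y": 0,"z": 30,"rx": 0,"ry": 0,"rz": 0,"grip": 0.35}
    - {"x": 0,"y": 0,"z": 30,"rx": 0,"ry": 0,"rz": 0,"grip": 0.35}
    - {"x": 0,"y": 0,"z": 30,"rx": 0,"ry": 0,"rz": 0,"grip": 0.35}
    - {"x": 0,"y": 0,"z": 30,"rx": 0,"ry": 0,"rz": 0,"grip": 0.35}
    - {"x": 0,"y": 0,"z": 0,"rx": 0,"ry": 0,"rz": 0,"grip": 0.35}

```text
t: 3.63
tool_pos: [0.4726, 0.1653, 0.0616]
tcp_rot: [-0.005, -0.001, 1.0, -0.002]
contact_force: [-1.4, 0.1, -0.6]
grip_width: 0.0573
grip_force: 0.0
```

```bash
cat > b.py <<'E'
from h import *
pink=lambda h,s,v:(h>155)&(h<177)&(s>110)
red=lambda h,s,v:((h<6)|(h>174))&(s>150)
blk=lambda h,s,v:v<60
def blob(i,f,box=(0,400,0,640)):
    h=cv2.cvtColor(i,cv2.COLOR_BGR2HSV).astype(int); m=f(h[...,0],h[...,1],h[...,2]).astype(np.uint8)
    k=np.zeros_like(m); k[box[0]:box[1],box[2]:box[3]]=1; m&=k
    c=cv2.convexHull(max(cv2.findContours(m,cv2.RETR_EXTERNAL,cv2.CHAIN_APPROX_NONE)[0],key=cv2.contourArea))
    M=cv2.moments(c); return np.array([M["m10"]/M["m00"],M["m01"]/M["m00"]]),cv2.boundingRect(c)
E
python3 - <<'E'
from b import *
i,K,C=grab("wrist"); cv2.imwrite("pics/w4.png",i)
s=manip.observe(); print(s["grip_width"],T().round(4)[:3])
g,r=blob(i,pink,(0,300,150,500)); print(g,r,onplane(K,C,*g,.007),onplane(K,C,*g,.005))
E
```

```text
0.05766660030553238 [[-1.000e+00 -9.000e-04 -6.000e-03  4.746e-01]
 [-9.000e-04  1.000e+00 -3.100e-03  1.658e-01]
 [ 6.000e-03 -3.100e-03 -1.000e+00  6.420e-02]]
[321.65046108 218.74349064] (294, 191, 57, 56) [0.47670338 0.16796019 0.007     ] [0.47734393 0.16797564 0.005     ]
```

View pics/w4.png

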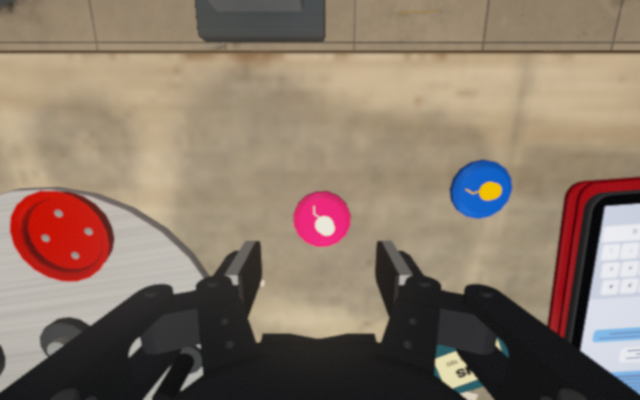

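Pink sits at (322,219), centred between the fingers at about (0.477, 0.168). I descend and check the force before closing.

Call:
send_rows:
  commands:
    - {"x": 0,"y": 1,"z": 15,"rx": 0,"ry": 0,"rz": 0,"grip": 0.35}
    - {"x": 0,"y": 0,"z": 15,"rx": 0,"ry": 0,"rz": 0,"grip": 0.35}
    - {"x": 0,"y": 0,"z": 10,"rx": 0,"ry": 0,"rz": 0,"grip": 0.35}
    - {"x": 0,"y": 0,"z": 5,"rx": 0,"ry": 0,"rz": 0,"grip": 0.35}
    - {"x": 0,"y": 0,"z": 4,"rx": 0,"ry": 0,"rz": 0,"grip": 0.35}
    - {"x": 0,"y": 0,"z": 3,"rx": 0,"ry": 0,"rz": 0,"grip": 0.35}
    - {"x": 0,"y": 0,"z": 2,"rx": 0,"ry": 0,"rz": 0,"grip": 0.35}
    - {"x": 0,"y": 0,"z": 0,"rx": 0,"ry": 0,"rz": 0,"grip": 0.35}
    - {"x": 0,"y": 0,"z": 0,"rx": 0,"ry": 0,"rz": 0,"grip": 0.35}
    - {"x": 0,"y": 0,"z": 0,"rx": 0,"ry": 0,"rz": 0,"grip": 0.35}

```text
t: 4.52
tool_pos: [0.4776, 0.1676, 0.0129]
tcp_rot: [0.0, -0.0, 1.0, 0.0]
contact_force: [-0.1, -0.6, 0.0]
grip_width: 0.0579
grip_force: 0.0
```

Call:
send_rows:
  commands:
    - {"x": 0,"y": 0,"z": 1.5,"rx": 0,"ry": 0,"rz": 0,"grip": 0.35}
    - {"x": 0,"y": 0,"z": 0,"rx": 0,"ry": 0,"rz": 0,"grip": 0.2}
    - {"x": 0,"y": 0,"z": 0,"rx": 0,"ry": 0,"rz": 0,"grip": 0.1}
    - {"x": 0,"y": 0,"z": 0,"rx": 0,"ry": 0,"rz": 0,"grip": -0.1}
    - {"x": 0,"y": 0,"z": 0,"rx": 0,"ry": 0,"rz": 0,"grip": -0.1}
    - {"x": 0,"y": 0,"z": 0,"rx": 0,"ry": 0,"rz": 0,"grip": -0.1}
    - {"x": 0,"y": 0,"z": 0,"rx": 0,"ry": 0,"rz": 0,"grip": -0.1}
    - {"x": 0,"y": 0,"z": 0,"rx": 0,"ry": 0,"rz": 0,"grip": -0.1}
    - {"x": 0,"y": 0,"z": -8,"rx": 0,"ry": 0,"rz": 0,"grip": -0.1}
    - {"x": 0,"y": 0,"z": -8,"rx": 0,"ry": 0,"rz": 0,"grip": -0.1}

```text
t: 5.35
tool_pos: [0.4769, 0.1673, 0.0273]
tcp_rot: [-0.0, -0.0, 1.0, -0.0]
contact_force: [-0.2, 0.1, 0.3]
grip_width: 0.0383
grip_force: 0.0
```

It closed to 38 mm with no force, so the grasp missed. I raise and look.

Call:
send_rows:
  commands:
    - {"x": 0,"y": 0,"z": -10,"rx": 0,"ry": 0,"rz": 0,"grip": 0.35}
    - {"x": 0,"y": 0,"z": -10,"rx": 0,"ry": 0,"rz": 0,"grip": 0.35}
    - {"x": 0,"y": 0,"z": -10,"rx": 0,"ry": 0,"rz": 0,"grip": 0.35}
    - {"x": 0,"y": 0,"z": -10,"rx": 0,"ry": 0,"rz": 0,"grip": 0.35}
    - {"x": 0,"y": 0,"z": 0,"rx": 0,"ry": 0,"rz": 0,"grip": 0.35}
    - {"x": 0,"y": 0,"z": 0,"rx": 0,"ry": 0,"rz": 0,"grip": 0.35}
    - {"x": 0,"y": 0,"z": 0,"rx": 0,"ry": 0,"rz": 0,"grip": 0.35}
    - {"x": 0,"y": 0,"z": 0,"rx": 0,"ry": 0,"rz": 0,"grip": 0.35}
    - {"x": 0,"y": 0,"z": 0,"rx": 0,"ry": 0,"rz": 0,"grip": 0.35}
    - {"x": 0,"y": 0,"z": 0,"rx": 0,"ry": 0,"rz": 0,"grip": 0.35}

```text
t: 6.18
tool_pos: [0.4769, 0.1674, 0.0665]
tcp_rot: [-0.0, -0.0, 1.0, -0.0]
contact_force: [-0.2, -0.7, -0.3]
grip_width: 0.0578
grip_force: 0.0
```

Run:
```python
from b import *
i,K,C=grab("wrist"); cv2.imwrite("pics/w5.png",i)
s=manip.observe(); print(s["grip_width"],T().round(4)[:3])
g,r=blob(i,pink,(0,300,150,500)); print(g,r,onplane(K,C,*g,.005))
```

```text
0.057484624776466084 [[-1.000e+00 -3.000e-04 -8.000e-04  4.770e-01]
 [-3.000e-04  1.000e+00 -4.000e-04  1.674e-01]
 [ 8.000e-04 -4.000e-04 -1.000e+00  6.660e-02]]
[318.49728854 210.67363899] (291, 184, 56, 54) [0.47731595 0.1679233  0.005     ]
```

View pics/w5.png

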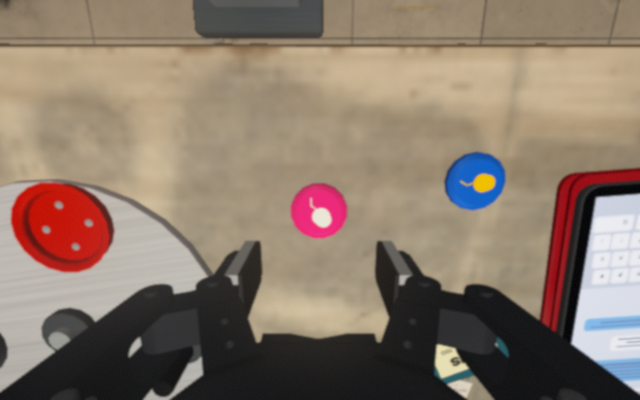

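The badge has not moved, at (318,211). The fingertips show at (261,242) and (376,242). I compute their true depth from the known opening.

Run:
```python
from h import *
K=np.load("w1.npz")["K"]; H=np.linalg.inv(T())@grab("wrist")[2]
for u,v,y in [(261,242,-.0288),(376,242,.0288),(261,248,-.0288),(376,248,.0288)]:
    o,d=ray(K,H,u,v); t=(y-o[1])/d[1]; print((o+d*t).round(4))
for z in (.008,.004,0,-.004,-.008): print(z,proj(K,H,[.011,.0288,z]),proj(K,H,[.011,-.0288,z]))
```

```text
[ 0.0064 -0.0288 -0.0165]
[ 0.0085  0.0288 -0.0214]
[ 0.0034 -0.0288 -0.0173]
[ 0.0056  0.0288 -0.0222]
0.008 [366.79972155 218.34228005] [268.35791614 218.34308284]
0.004 [367.90096812 220.53457334] [267.229006   220.53520863]
0 [369.05327004 222.82850447] [266.04776252 222.82895568]
-0.004 [370.26026207 225.23130928] [264.81046028 225.23155802]
-0.008 [371.52593239 227.75092717] [263.51301169 227.75095298]
```

Call:
send_rows:
  commands:
    - {"x": 0,"y": 0.5,"z": 20,"rx": 0,"ry": 0,"rz": 0,"grip": 0.25}
    - {"x": 0,"y": 0,"z": 20,"rx": 0,"ry": 0,"rz": 0,"grip": 0.25}
    - {"x": 0,"y": 0,"z": 12,"rx": 0,"ry": 0,"rz": 0,"grip": 0.25}
    - {"x": 0,"y": 0,"z": 5,"rx": 0,"ry": 0,"rz": 0,"grip": 0.25}
    - {"x": 0,"y": 0,"z": 3,"rx": 0,"ry": 0,"rz": 0,"grip": 0.25}
    - {"x": 0,"y": 0,"z": 0,"rx": 0,"ry": 0,"rz": 0,"grip": 0.25}
    - {"x": 0,"y": 0,"z": 0,"rx": 0,"ry": 0,"rz": 0,"grip": 0.1}
    - {"x": 0,"y": 0,"z": 0,"rx": 0,"ry": 0,"rz": 0,"grip": 0}
    - {"x": 0,"y": 0,"z": 0,"rx": 0,"ry": 0,"rz": 0,"grip": -0.1}
    - {"x": 0,"y": 0,"z": 0,"rx": 0,"ry": 0,"rz": 0,"grip": -0.1}

```text
t: 7.12
tool_pos: [0.4777, 0.1682, 0.0076]
tcp_rot: [0.001, -0.0, 1.0, 0.0]
contact_force: [-0.2, 0.8, 0.9]
grip_width: 0.0384
grip_force: 0.0
```

Call:
send_rows:
  commands:
    - {"x": 0,"y": 0,"z": -2,"rx": 0,"ry": 0,"rz": 0,"grip": 0.25}
    - {"x": 0,"y": 0,"z": 0,"rx": 0,"ry": 0,"rz": 0,"grip": 0.25}
    - {"x": 0,"y": 0,"z": 0,"rx": 0,"ry": 0,"rz": 0,"grip": 0.25}
    - {"x": 0,"y": 0,"z": 2,"rx": 0,"ry": 0,"rz": 0,"grip": 0.25}
    - {"x": 0,"y": 0,"z": 2,"rx": 0,"ry": 0,"rz": 0,"grip": 0.25}
    - {"x": 0,"y": 0,"z": 1,"rx": 0,"ry": 0,"rz": 0,"grip": 0.25}
    - {"x": 0,"y": 0,"z": 0,"rx": 0,"ry": 0,"rz": 0,"grip": 0.25}
    - {"x": 0,"y": 0,"z": 0,"rx": 0,"ry": 0,"rz": 0,"grip": -0.1}
    - {"x": 0,"y": 0,"z": 0,"rx": 0,"ry": 0,"rz": 0,"grip": -0.1}
    - {"x": 0,"y": 0,"z": 0,"rx": 0,"ry": 0,"rz": 0,"grip": -0.1}

```text
t: 7.95
tool_pos: [0.4774, 0.168, 0.004]
tcp_rot: [0.0, -0.0, 1.0, 0.0]
contact_force: [0.2, -0.2, 0.5]
grip_width: 0.0381
grip_force: 0.0
```

Run:
```python
from b import *
i,K,C=grab("wrist"); np.savez("w6.npz",i=i,K=K,C=C)
g,r=blob(i,pink,(0,400,150,500)); print(g,r,onplane(K,C,*g,.005))
h=cv2.cvtColor(i,cv2.COLOR_BGR2HSV); 
for y in range(200,320,8): print(y,''.join('P' if 155<h[y,x,0]<177 and h[y,x,1]>110 else '#' if h[y,x,2]<90 else '+' if h[y,x,2]<130 else '.' for x in range(220,420,4)))
```

```text
[317.50346516 241.48482109] (279, 205, 79, 73) [0.47716604 0.16798865 0.005     ]
200 ..................................................
208 .....................PPPPPPPP.....................
216 ..................PPPPPPPPPPPPPP..................
224 ................PPPPPPPPPPPPPPPPP.................
232 ................PPPPPP.PPPPPPPPPPP................
240 ............++#PPPPPPPP....PPPPPPPP#++............
248 .........+++++#PPPPPPP.......PPPPPP##++++.........
256 .......###+++##+PPPPPPP......PPPPP+##+++###.......
264 ......###+++####.PPPPPPPP...PPPPP.####+++###......
272 ....+####+..####...PPPPPPPPPPP....####..+####+....
280 ..#########+###+...................###++########..
288 ###############....................###############
296 ##############+....................+##############
304 ##############......................##############
312 #############+......................+#############
```

Call:
send_rows:
  commands:
    - {"x": 0,"y": 0,"z": 1,"rx": 0,"ry": 0,"rz": 0,"grip": -0.1}
    - {"x": 0,"y": 0,"z": 1,"rx": 0,"ry": 0,"rz": 0,"grip": -0.1}
    - {"x": 0,"y": 0,"z": 1,"rx": 0,"ry": 0,"rz": 0,"grip": -0.1}
    - {"x": 0,"y": 0,"z": 1,"rx": 0,"ry": 0,"rz": 0,"grip": -0.1}
    - {"x": 0,"y": 0,"z": 0,"rx": 0,"ry": 0,"rz": 0,"grip": -0.1}
    - {"x": 0,"y": 0,"z": 0,"rx": 0,"ry": 0,"rz": 0,"grip": -0.1}
    - {"x": 0,"y": 0,"z": 0,"rx": 0,"ry": 0,"rz": 0,"grip": -0.1}
    - {"x": 0,"y": 0,"z": 0,"rx": 0,"ry": 0,"rz": 0,"grip": -0.1}
    - {"x": 0,"y": 0,"z": 0,"rx": 0,"ry": 0,"rz": 0,"grip": -0.1}
    - {"x": 0,"y": 0,"z": 0,"rx": 0,"ry": 0,"rz": 0,"grip": -0.1}

```text
t: 8.83
tool_pos: [0.4774, 0.168, 0.0001]
tcp_rot: [0.0, -0.0, 1.0, 0.0]
contact_force: [0.7, -0.6, -0.2]
grip_width: 0.0383
grip_force: 0.0
```

Call:
send_rows:
  commands:
    - {"x": 0,"y": 0,"z": 1,"rx": 0,"ry": 0,"rz": 0,"grip": -0.1}
    - {"x": 0,"y": 0,"z": 1,"rx": 0,"ry": 0,"rz": 0,"grip": -0.1}
    - {"x": 0,"y": 0,"z": 1,"rx": 0,"ry": 0,"rz": 0,"grip": -0.1}
    - {"x": 0,"y": 0,"z": 1,"rx": 0,"ry": 0,"rz": 0,"grip": -0.1}
    - {"x": 0,"y": 0,"z": 0,"rx": 0,"ry": 0,"rz": 0,"grip": -0.1}
    - {"x": 0,"y": 0,"z": 0,"rx": 0,"ry": 0,"rz": 0,"grip": -0.1}
    - {"x": 0,"y": 0,"z": 0,"rx": 0,"ry": 0,"rz": 0,"grip": -0.1}
    - {"x": 0,"y": 0,"z": 0,"rx": 0,"ry": 0,"rz": 0,"grip": -0.1}
    - {"x": 0,"y": 0,"z": 0,"rx": 0,"ry": 0,"rz": 0,"grip": -0.1}
    - {"x": 0,"y": 0,"z": 0,"rx": 0,"ry": 0,"rz": 0,"grip": -0.1}

```text
t: 9.67
tool_pos: [0.4774, 0.168, -0.0039]
tcp_rot: [0.0, -0.0, 1.0, 0.0]
contact_force: [0.2, 0.5, 0.3]
grip_width: 0.0388
grip_force: 0.0
```

Run:
```python
from b import *
i,K,C=grab("wrist")
g,r=blob(i,pink,(0,400,150,500)); print(g,r,onplane(K,C,*g,.005))
c=cv2.resize(i[190:320,220:420],None,fx=3,fy=3)
a,K,C=grab("side"); a=cv2.resize(a[270:330,300:380],(600,450))[:200+250]
o=np.zeros((600,800,3),np.uint8); o[:390,:600]=c; j=cv2.resize(a,(280,210)); o[390:,:280]=j
b,_,_=grab("scene"); o[390:,300:580]=cv2.resize(b[215:275,200:280],(280,210)); cv2.imwrite("pics/c9.png",o)
print(manip.observe()["contact_force"])
```

```text
[317.56349868 247.24736001] (279, 209, 79, 77) [0.47719798 0.16806783 0.005     ]
[ 0.05862323 -0.78027606  0.54065783]
```

View pics/c9.png

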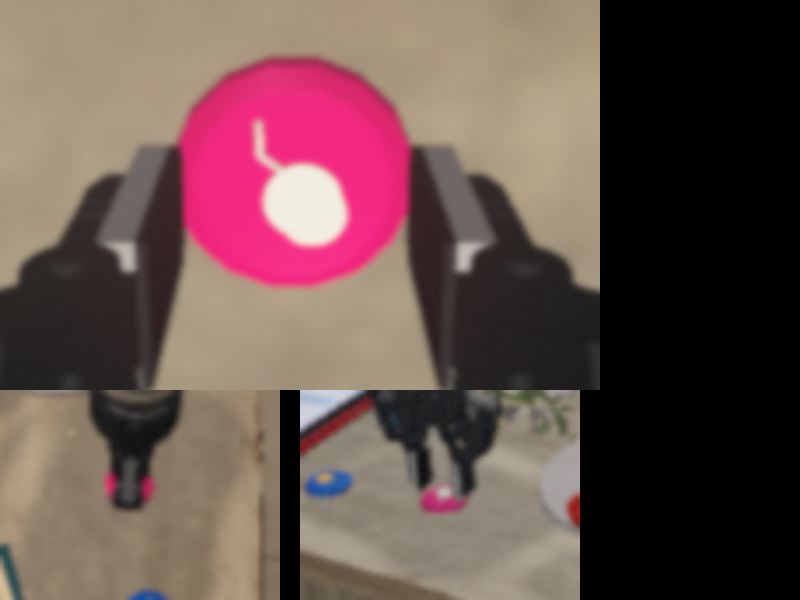

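The crop shows both fingertips still hovering above the pink disc. Comparing gap and badge sizes puts the tips about 12 mm above mid-badge, so this gripper's tips stand behind the reported TCP rather than ahead of it. I probe farther down gently.

Call:
send_rows:
  commands:
    - {"x": 0,"y": 0,"z": 1,"rx": 0,"ry": 0,"rz": 0,"grip": -0.1}
    - {"x": 0,"y": 0,"z": 1,"rx": 0,"ry": 0,"rz": 0,"grip": -0.1}
    - {"x": 0,"y": 0,"z": 1,"rx": 0,"ry": 0,"rz": 0,"grip": -0.1}
    - {"x": 0,"y": 0,"z": 1,"rx": 0,"ry": 0,"rz": 0,"grip": -0.1}
    - {"x": 0,"y": 0,"z": 1,"rx": 0,"ry": 0,"rz": 0,"grip": -0.1}
    - {"x": 0,"y": 0,"z": 0,"rx": 0,"ry": 0,"rz": 0,"grip": -0.1}
    - {"x": 0,"y": 0,"z": 0,"rx": 0,"ry": 0,"rz": 0,"grip": -0.1}
    - {"x": 0,"y": 0,"z": 0,"rx": 0,"ry": 0,"rz": 0,"grip": -0.1}
    - {"x": 0,"y": 0,"z": 0,"rx": 0,"ry": 0,"rz": 0,"grip": -0.1}
    - {"x": 0,"y": 0,"z": 0,"rx": 0,"ry": 0,"rz": 0,"grip": -0.1}

```text
t: 10.65
tool_pos: [0.4775, 0.1681, -0.0063]
tcp_rot: [-0.001, 0.0, 1.0, 0.001]
contact_force: [-7.0, -3.0, 26.4]
grip_width: 0.0386
grip_force: 13.3
```

Contact came at TCP z ≈ −6 mm, so the tips stand about 16 mm above the reported TCP at this width. I back off, open, lower to TCP −11 mm and close.

Call:
send_rows:
  commands:
    - {"x": 0,"y": 0,"z": -7,"rx": 0,"ry": 0,"rz": 0,"grip": -0.1}
    - {"x": 0,"y": 0,"z": 0,"rx": 0,"ry": 0,"rz": 0,"grip": 0.25}
    - {"x": 0,"y": 0,"z": 0,"rx": 0,"ry": 0,"rz": 0,"grip": 0.25}
    - {"x": 0,"y": 0,"z": 0,"rx": 0,"ry": 0,"rz": 0,"grip": 0.25}
    - {"x": 0,"y": 0,"z": 3,"rx": 0,"ry": 0,"rz": 0,"grip": 0.25}
    - {"x": 0,"y": 0,"z": 3,"rx": 0,"ry": 0,"rz": 0,"grip": 0.25}
    - {"x": 0,"y": 0,"z": 3,"rx": 0,"ry": 0,"rz": 0,"grip": 0.25}
    - {"x": 0,"y": 0,"z": 0,"rx": 0,"ry": 0,"rz": 0,"grip": 0.25}
    - {"x": 0,"y": 0,"z": 0,"rx": 0,"ry": 0,"rz": 0,"grip": 0.25}
    - {"x": 0,"y": 0,"z": 0,"rx": 0,"ry": 0,"rz": 0,"grip": 0.25}

```text
t: 11.48
tool_pos: [0.4773, 0.168, -0.0112]
tcp_rot: [-0.0, -0.0, 1.0, -0.0]
contact_force: [-0.2, 1.1, -0.4]
grip_width: 0.0535
grip_force: 0.0
```

Call:
send_rows:
  commands:
    - {"x": 0,"y": 0,"z": 0,"rx": 0,"ry": 0,"rz": 0,"grip": 0.1}
    - {"x": 0,"y": 0,"z": 0,"rx": 0,"ry": 0,"rz": 0,"grip": 0.0}
    - {"x": 0,"y": 0,"z": 0,"rx": 0,"ry": 0,"rz": 0,"grip": -0.1}
    - {"x": 0,"y": 0,"z": 0,"rx": 0,"ry": 0,"rz": 0,"grip": -0.1}
    - {"x": 0,"y": 0,"z": 0,"rx": 0,"ry": 0,"rz": 0,"grip": -0.1}
    - {"x": 0,"y": 0,"z": 0,"rx": 0,"ry": 0,"rz": 0,"grip": -0.1}
    - {"x": 0,"y": 0,"z": 0,"rx": 0,"ry": 0,"rz": 0,"grip": -0.1}
    - {"x": 0,"y": 0,"z": 0,"rx": 0,"ry": 0,"rz": 0,"grip": -0.1}
    - {"x": 0,"y": 0,"z": 0,"rx": 0,"ry": 0,"rz": 0,"grip": -0.1}
    - {"x": 0,"y": 0,"z": 0,"rx": 0,"ry": 0,"rz": 0,"grip": -0.1}

```text
t: 12.32
tool_pos: [0.4775, 0.1681, -0.0103]
tcp_rot: [0.0, -0.0, 1.0, 0.0]
contact_force: [-1.1, 0.2, 6.0]
grip_width: 0.0401
grip_force: 59.7
```

Force is good, but a 40 mm width suggests it holds the bevel. I regrip 2 mm lower.

Call:
send_rows:
  commands:
    - {"x": 0,"y": 0,"z": 0,"rx": 0,"ry": 0,"rz": 0,"grip": 0.25}
    - {"x": 0,"y": 0,"z": 0,"rx": 0,"ry": 0,"rz": 0,"grip": 0.25}
    - {"x": 0,"y": 0,"z": 2,"rx": 0,"ry": 0,"rz": 0,"grip": 0.25}
    - {"x": 0,"y": 0,"z": 0,"rx": 0,"ry": 0,"rz": 0,"grip": 0.25}
    - {"x": 0,"y": 0,"z": 0,"rx": 0,"ry": 0,"rz": 0,"grip": 0.1}
    - {"x": 0,"y": 0,"z": 0,"rx": 0,"ry": 0,"rz": 0,"grip": 0}
    - {"x": 0,"y": 0,"z": 0,"rx": 0,"ry": 0,"rz": 0,"grip": -0.1}
    - {"x": 0,"y": 0,"z": 0,"rx": 0,"ry": 0,"rz": 0,"grip": -0.1}
    - {"x": 0,"y": 0,"z": 0,"rx": 0,"ry": 0,"rz": 0,"grip": -0.1}
    - {"x": 0,"y": 0,"z": 0,"rx": 0,"ry": 0,"rz": 0,"grip": -0.1}

```text
t: 13.15
tool_pos: [0.4772, 0.168, -0.0126]
tcp_rot: [-0.0, -0.0, 1.0, 0.0]
contact_force: [-0.8, -0.5, 6.6]
grip_width: 0.0407
grip_force: 59.9
```

Call:
send_rows:
  commands:
    - {"x": 0,"y": 0,"z": 0,"rx": 0,"ry": 0,"rz": 0,"grip": -0.1}
    - {"x": 0,"y": 0,"z": -1,"rx": 0,"ry": 0,"rz": 0,"grip": -0.1}
    - {"x": 0,"y": 0,"z": -3,"rx": 0,"ry": 0,"rz": 0,"grip": -0.1}
    - {"x": 0,"y": 0,"z": -6,"rx": 0,"ry": 0,"rz": 0,"grip": -0.1}
    - {"x": 0,"y": 0,"z": -10,"rx": 0,"ry": 0,"rz": 0,"grip": -0.1}
    - {"x": 0,"y": 0,"z": -15,"rx": 0,"ry": 0,"rz": 0,"grip": -0.1}
    - {"x": 0,"y": 0,"z": -15,"rx": 0,"ry": 0,"rz": 0,"grip": -0.1}
    - {"x": 0,"y": 0,"z": -15,"rx": 0,"ry": 0,"rz": 0,"grip": -0.1}
    - {"x": 0,"y": 0,"z": 0,"rx": 0,"ry": 0,"rz": 0,"grip": -0.1}
    - {"x": 0,"y": 0,"z": 0,"rx": 0,"ry": 0,"rz": 0,"grip": -0.1}

```text
t: 13.98
tool_pos: [0.4782, 0.1685, 0.0532]
tcp_rot: [0.001, -0.0, 1.0, 0.001]
contact_force: [-0.2, 0.2, 0.3]
grip_width: 0.041
grip_force: 60.5
```

Run:
```python
from b import *
i,K,C=grab("wrist"); np.savez("w7.npz",i=i,K=K,C=C)
M=T(); H=np.linalg.inv(M)@C; print(M[:3,3].round(4))
g,r=blob(i,pink,(0,400,150,500)); print(g,r)
# compare: badge in tool frame for assumed depth; size -> distance
o,d=ray(K,H,*g); dist=298*.044/r[2]/ (np.linalg.solve(K,[*g,1])@[0,0,1]); print("by size tool",o+ray(K,H,*g)[1]*dist*np.linalg.norm(np.linalg.solve(K,[*g,1])))
print(manip.observe()["grip_width"])
try:
  g,r=blob(i,red,(0,400,0,320)); print("die",g,r,onplane(K,C,*g,.041))
except Exception as e: print(e)
a,K2,C2=grab("side")
h,r=blob(a,pink,(270,320,310,365)); print("side",h,r)
a3,K3,C3=grab("scene"); h3,r3=blob(a3,pink,(210,260,200,290)); print("scene",h3,r3)
g,_=blob(i,pink,(0,400,150,500))
print(tri([ray(K2,C2,*h),ray(K3,C3,*h3)]), tri([ray(K,C,*g),ray(K2,C2,*h),ray(K3,C3,*h3)]))
```

```text
[0.4773 0.1682 0.0523]
[318.02682064 254.66123425] (276, 215, 85, 80)
by size tool [-0.00172669  0.00056242 -0.01684391]
0.04073514412037895
die [ 44.24833322 231.94881009] (0, 185, 96, 95) [0.47725295 0.00260532 0.041     ]
side [331.60606061 286.93939394] (330, 284, 4, 7)
scene [236.33673469 227.95918367] (232, 224, 10, 8)
(array([0.48660645, 0.1753415 , 0.06550323]), [np.float64(0.008497570188338454), np.float64(0.008497570188338487)]) (array([0.48434321, 0.17219868, 0.06454177]), [np.float64(0.004485311433961564), np.float64(0.00920441229014477), np.float64(0.008808245699837168)])
```

The badge is held: 60 N, and the size-based range agrees with the lift. Its bottom is 12.6 mm above TCP z. Next I carry it over the die at (0.478, −0.0015).

Call:
send_rows:
  commands:
    - {"x": 0,"y": -15,"z": 0,"rx": 0,"ry": 0,"rz": 0,"grip": -0.1}
    - {"x": 0,"y": -30,"z": 0,"rx": 0,"ry": 0,"rz": 0,"grip": -0.1}
    - {"x": -0.5,"y": -35,"z": 0,"rx": 0,"ry": 0,"rz": 0,"grip": -0.1}
    - {"x": 0,"y": -35,"z": 0,"rx": 0,"ry": 0,"rz": 0,"grip": -0.1}
    - {"x": 0,"y": -30,"z": 0,"rx": 0,"ry": 0,"rz": 0,"grip": -0.1}
    - {"x": 0,"y": -19.5,"z": 0,"rx": 0,"ry": 0,"rz": 0,"grip": -0.1}
    - {"x": 0,"y": -5,"z": 4,"rx": 0,"ry": 0,"rz": 0,"grip": -0.1}
    - {"x": 0,"y": 0,"z": 8,"rx": 0,"ry": 0,"rz": 0,"grip": -0.1}
    - {"x": 0,"y": 0,"z": 6,"rx": 0,"ry": 0,"rz": 0,"grip": -0.1}
    - {"x": 0,"y": 0,"z": 0,"rx": 0,"ry": 0,"rz": 0,"grip": -0.1}

```text
t: 14.97
tool_pos: [0.4763, 0.0003, 0.032]
tcp_rot: [-0.002, -0.001, 1.0, 0.0]
contact_force: [-0.5, -0.1, -0.6]
grip_width: 0.041
grip_force: 60.6
```

Run:
```python
from b import *
i,K,C=grab("wrist"); np.savez("w8.npz",i=i,K=K,C=C)
M=T(); print(M[:3,3].round(4),manip.observe()["grip_width"])
g,r=blob(i,pink,(0,400,150,500)); print(g,r, onplane(K,C,*g,M[2,3]+.0175))
h=cv2.cvtColor(i,cv2.COLOR_BGR2HSV).astype(int); H=h[...,0];S=h[...,1]
rd=(((H<6)|(H>177))&(S>150))
c=np.argwhere(rd[150:330,180:460]); print("red",c.min(0)+[150,180],c.max(0)+[150,180])
# fit circle on die rim plane from outer red edge (upper half)
pts=[]
for x in range(260,380,4):
    ys=np.where(rd[150:300,x])[0]
    if len(ys): pts.append(onplane(K,C,x,ys[0]+150,.041)[:2])
p=np.array(pts); A=np.c_[2*p,np.ones(len(p))]; s=np.linalg.lstsq(A,(p**2).sum(1),rcond=None)[0]; print("circle",s[:2],np.sqrt(s[2]+s[:2]@s[:2]),len(p))
```

```text
[4.768e-01 3.000e-04 3.260e-02] 0.04079322512229835
[318.00409109 254.7974912 ] (276, 214, 85, 82) [0.47635914 0.0005776  0.0501272 ]
red [197 259] [301 369]
circle [ 0.47845193 -0.00110168] 0.03018575340292249 28
```

Call:
send_rows:
  commands:
    - {"x": -0.5,"y": 0,"z": 0,"rx": 0,"ry": 0,"rz": 0,"grip": -0.1}
    - {"x": 0,"y": 0,"z": 2,"rx": 0,"ry": 0,"rz": 0,"grip": -0.1}
    - {"x": 0,"y": 0,"z": 2,"rx": 0,"ry": 0,"rz": 0,"grip": -0.1}
    - {"x": 0,"y": 0,"z": 2,"rx": 0,"ry": 0,"rz": 0,"grip": -0.1}
    - {"x": 0,"y": 0,"z": 1,"rx": 0,"ry": 0,"rz": 0,"grip": -0.1}
    - {"x": 0,"y": 0,"z": 0,"rx": 0,"ry": 0,"rz": 0,"grip": -0.1}
    - {"x": 0,"y": 0,"z": 0,"rx": 0,"ry": 0,"rz": 0,"grip": -0.1}
    - {"x": 0,"y": 0,"z": 0,"rx": 0,"ry": 0,"rz": 0,"grip": -0.1}
    - {"x": 0,"y": 0,"z": 0,"rx": 0,"ry": 0,"rz": 0,"grip": -0.1}
    - {"x": 0,"y": 0,"z": 0,"rx": 0,"ry": 0,"rz": 0,"grip": -0.1}

```text
t: 15.85
tool_pos: [0.4785, -0.0015, 0.0271]
tcp_rot: [0.0, -0.0, 1.0, 0.0]
contact_force: [-0.8, 0.7, 0.2]
grip_width: 0.0407
grip_force: 60.6
```

Call:
send_rows:
  commands:
    - {"x": 0,"y": 0.2,"z": 1,"rx": 0,"ry": 0,"rz": 0,"grip": -0.1}
    - {"x": 0,"y": 0,"z": 1,"rx": 0,"ry": 0,"rz": 0,"grip": -0.1}
    - {"x": 0,"y": 0,"z": 0.5,"rx": 0,"ry": 0,"rz": 0,"grip": -0.1}
    - {"x": 0,"y": 0,"z": 0,"rx": 0,"ry": 0,"rz": 0,"grip": -0.1}
    - {"x": 0,"y": 0,"z": 0,"rx": 0,"ry": 0,"rz": 0,"grip": -0.1}
    - {"x": 0,"y": 0,"z": 0,"rx": 0,"ry": 0,"rz": 0,"grip": -0.1}
    - {"x": 0,"y": 0,"z": 0,"rx": 0,"ry": 0,"rz": 0,"grip": -0.1}
    - {"x": 0,"y": 0,"z": 0,"rx": 0,"ry": 0,"rz": 0,"grip": -0.1}
    - {"x": 0,"y": 0,"z": 0,"rx": 0,"ry": 0,"rz": 0,"grip": -0.1}
    - {"x": 0,"y": 0,"z": 0,"rx": 0,"ry": 0,"rz": 0,"grip": -0.1}

```text
t: 16.68
tool_pos: [0.4785, -0.0012, 0.0246]
tcp_rot: [0.0, -0.0, 1.0, 0.0]
contact_force: [-1.3, 0.9, 5.2]
grip_width: 0.0404
grip_force: 63.3
```

Light contact (5 N) at about seated height. I release, raise and check.

Call:
send_rows:
  commands:
    - {"x": 0,"y": 0,"z": 0,"rx": 0,"ry": 0,"rz": 0,"grip": 0.0}
    - {"x": 0,"y": 0,"z": 0,"rx": 0,"ry": 0,"rz": 0,"grip": 0.1}
    - {"x": 0,"y": 0,"z": 0,"rx": 0,"ry": 0,"rz": 0,"grip": 0.2}
    - {"x": 0,"y": 0,"z": 0,"rx": 0,"ry": 0,"rz": 0,"grip": 0.25}
    - {"x": 0,"y": 0,"z": -3,"rx": 0,"ry": 0,"rz": 0,"grip": 0.25}
    - {"x": 0,"y": 0,"z": -10,"rx": 0,"ry": 0,"rz": 0,"grip": 0.25}
    - {"x": 0,"y": 0,"z": -20,"rx": 0,"ry": 0,"rz": 0,"grip": 0.25}
    - {"x": 0,"y": 0,"z": -25,"rx": 0,"ry": 0,"rz": 0,"grip": 0.25}
    - {"x": 0,"y": 0,"z": 0,"rx": 0,"ry": 0,"rz": 0,"grip": 0.0}
    - {"x": 0,"y": 0,"z": 0,"rx": 0,"ry": 0,"rz": 0,"grip": -0.2}

```text
t: 17.52
tool_pos: [0.4799, -0.0011, 0.0843]
tcp_rot: [0.002, -0.0, 1.0, 0.001]
contact_force: [-0.4, -0.2, 0.2]
grip_width: 0.0343
grip_force: 0.0
```

```bash
cat > chk.py <<'E'
from b import *
i,K,C=grab("wrist"); M=T(); print(M[:3,3].round(4),manip.observe()["t"])
g,r=blob(i,pink,(0,400,150,500)); print(g,r, onplane(K,C,*g,.043))
h=cv2.cvtColor(i,cv2.COLOR_BGR2HSV).astype(int); H=h[...,0];S=h[...,1]
m=((((H<6)|(H>155)))&(S>110)).astype(np.uint8)
c=max(cv2.findContours(m,cv2.RETR_EXTERNAL,cv2.CHAIN_APPROX_NONE)[0],key=cv2.contourArea); c=cv2.convexHull(c); mm=cv2.moments(c); e=(mm["m10"]/mm["m00"],mm["m01"]/mm["m00"]); print("die",e,cv2.boundingRect(c),onplane(K,C,*e,.040))
k,_=blob(i,blk,(0,1,0,1)) if 0 else (0,0)
np.savez("w9.npz",i=i,K=K,C=C)
E
python3 chk.py
```

```text
[ 0.4787 -0.0011  0.0832] 17.5667
[317.89821368 215.95315133] (287, 186, 63, 61) [ 0.47824731 -0.00091295  0.043     ]
die (317.60153963236155, 214.2808511883854) (274, 173, 88, 83) [ 0.47797496 -0.00112355  0.04      ]
```

The badge is concentric with the die, within about 0.4 mm. Next I measure the knob and pivot more finely from the earlier wrist views.

Run:
```python
from b import *
from scipy.optimize import least_squares
for n in ["w1","w2"]:
    d=np.load(n+".npz"); i,K,C=d["i"],d["K"],d["C"]
    h=cv2.cvtColor(i,cv2.COLOR_BGR2HSV).astype(int); m=((h[...,1]<45)&(h[...,2]>140)).astype(np.uint8)
    c=max(cv2.findContours(m[:300,:420].copy(),cv2.RETR_EXTERNAL,cv2.CHAIN_APPROX_NONE)[0],key=cv2.contourArea)[:,0]
    P=np.array([onplane(K,C,u,v,.031)[:2] for u,v in c])
    r=np.hypot(*(P-[.5615,-.018]).T); P=P[(r>.105)&(r<.124)&(c[:,1]<290)]
    s=least_squares(lambda q:np.hypot(*(P-q[:2]).T)-.114,[.5615,-.018],loss="soft_l1",f_scale=.0007); s2=least_squares(lambda q:np.hypot(*(P-q[:2]).T)-q[2],[.5615,-.018,.114],loss="soft_l1",f_scale=.0007); print(n,len(P),s.x,s2.x)
d=np.load("w2.npz"); i,K,C=d["i"],d["K"],d["C"]
g=i.max(2)
for y in range(228,266,2): print(y,' '.join(f"{v:3d}" for v in g[y,332:366:2]))
g,r=blob(i,lambda h,s,v:v<75,(225,270,330,366)); print(g,r)
for z in (.07,.056,.035): print(z,proj(K,C,(.5782,.0655,z)))
```

```text
w1 280 [ 0.56338364 -0.01673786] [ 0.56235046 -0.01647715  0.11319509]
w2 311 [ 0.56351321 -0.01735604] [ 0.5624675  -0.01690605  0.11306724]
228 203 203 203 204 204 205 205 205 204 204 203 203 203 203 203 202 203
230 206 205 206 205 205 205 204 204 205 204 205 206 204 205 206 205 204
232 206 205 206 206 207 204 193 188 187 193 202 204 204 203 202 201 201
234 208 207 207 206 195 154 118 104 102 115 144 185 202 203 203 203 203
236 205 205 203 184 133  95  91  92  92  91  93 129 186 205 205 205 205
238 205 204 200 149  94  92  89  84  82  85  90  93 139 195 202 203 203
240 206 206 185 115  91  87  71  56  57  61  79  89 114 184 201 202 203
242 204 203 173 103  90  75  56  55  53  53  65  87 104 173 204 205 204
244 202 203 178 109  90  69  54  54  53  54  58  81 108 181 203 203 203
246 205 205 192 126  93  72  56  54  53  53  53  76 124 191 202 202 202
248 206 205 202 162 101  79  56  53  53  52  52  82 161 199 203 203 203
250 205 203 203 191 155 104  60  53  53  56  53  90 181 204 203 204 203
252 204 203 203 203 198 169  88  58  58  59  57  72 159 199 200 201 201
254 205 203 203 203 202 192 115  60  58  59  57  63 148 201 202 203 202
256 202 201 202 202 203 194 133  65  57  57  57  66 150 199 201 201 198
258 203 203 203 203 202 202 170  94  64  61  63 107 176 199 200 200 190
260 202 201 201 201 200 200 194 168 127 108 131 178 201 203 204 200 176
262 200 200 201 202 202 202 203 201 198 192 198 203 204 204 203 191 163
264 203 204 204 205 204 205 205 204 203 202 201 201 200 199 195 173 158
[348.37927928 248.47567568] (342, 239, 13, 21)
0.07 [349.40131114 255.56345591]
0.056 [348.17448391 250.31459445]
0.035 [346.50452081 243.16981907]
```

Run:
```python
from b import *
d=np.load("side0.npz")
for S,b in (("side0",(255,310,270,305)),("w2",(235,330,385,450)),("scene0",(180,235,240,305))):
    d=np.load(S+".npz"); h=cv2.cvtColor(d["i"],cv2.COLOR_BGR2HSV).astype(int)
    m=(h[...,0]>28)&(h[...,0]<90)&(h[...,1]>50)&(h[...,2]<190)
    k=np.zeros_like(m); k[b[0]:b[1],b[2]:b[3]]=1; p=np.argwhere(m&k); print(S,len(p))
    for q in (p[p[:,1].argmax()],p[p[:,1].argmin()],p[p[:,0].argmin()],p[p[:,0].argmax()]):
        print(q[::-1],[onplane(d["K"],d["C"],q[1],q[0],z).round(3)[:2].tolist() for z in (.03,.08,.13)])
```

```text
side0 185
[292 290] [[0.614, 0.172], [0.608, 0.197], [0.601, 0.222]]
[270 261] [[0.701, 0.076], [0.69, 0.105], [0.679, 0.135]]
[270 261] [[0.701, 0.076], [0.69, 0.105], [0.679, 0.135]]
[286 309] [[0.623, 0.234], [0.616, 0.257], [0.609, 0.279]]
w2 313
[449 267] [[0.613, 0.197], [0.587, 0.173], [0.561, 0.149]]
[409 266] [[0.611, 0.146], [0.586, 0.129], [0.56, 0.113]]
[413 263] [[0.607, 0.151], [0.582, 0.134], [0.557, 0.116]]
[446 292] [[0.649, 0.198], [0.617, 0.173], [0.586, 0.149]]
scene0 445
[304 180] [[1.038, 0.25], [0.917, 0.181], [0.796, 0.111]]
[253 215] [[0.638, 0.235], [0.552, 0.167], [0.466, 0.099]]
[274 180] [[0.982, 0.372], [0.866, 0.292], [0.749, 0.212]]
[284 230] [[0.587, 0.073], [0.506, 0.019], [0.424, -0.034]]
```

The plant's leaves stay beyond y ≈ 0.14, so the gripper clears them. Knob at (0.578, 0.0655), pivot (0.563, −0.017). I go over it and down.

Call:
send_rows:
  commands:
    - {"x": -20,"y": 13,"z": -2,"rx": 0,"ry": 0,"rz": 0,"grip": -0.1}
    - {"x": -27,"y": 18,"z": 0,"rx": 0,"ry": 0,"rz": 0,"grip": -0.1}
    - {"x": -27,"y": 18,"z": 0,"rx": 0,"ry": 0,"rz": 0,"grip": -0.1}
    - {"x": -25.5,"y": 17.5,"z": 0,"rx": 0,"ry": 0,"rz": 0,"grip": -0.1}
    - {"x": 0,"y": 0,"z": 0,"rx": 0,"ry": 0,"rz": 0,"grip": -0.1}
    - {"x": 0,"y": 0,"z": 0,"rx": 0,"ry": 0,"rz": 0,"grip": -0.1}
    - {"x": 0,"y": 0,"z": 15,"rx": 0,"ry": 0,"rz": 0,"grip": -0.1}
    - {"x": 0,"y": 0,"z": 15,"rx": 0,"ry": 0,"rz": 0,"grip": -0.1}
    - {"x": 0,"y": 0,"z": 15,"rx": 0,"ry": 0,"rz": 0,"grip": -0.1}
    - {"x": 0,"y": 0,"z": 5,"rx": 0,"ry": 0,"rz": 0,"grip": -0.1}

```text
t: 18.4
tool_pos: [0.5744, 0.0638, 0.0317]
tcp_rot: [-0.003, 0.001, 1.0, -0.001]
contact_force: [-0.3, 0.1, 0.4]
grip_width: 0.0382
grip_force: 0.0
```

Call:
send_rows:
  commands:
    - {"x": 0,"y": 0,"z": 0,"rx": 0,"ry": 0,"rz": 0,"grip": -0.3}
    - {"x": 0,"y": 0,"z": 0,"rx": 0,"ry": 0,"rz": 0,"grip": -0.45}
    - {"x": 0,"y": 0,"z": 0,"rx": 0,"ry": 0,"rz": 0,"grip": -0.6}
    - {"x": 0,"y": 0,"z": 0,"rx": 0,"ry": 0,"rz": 0,"grip": -0.75}
    - {"x": 0,"y": 0,"z": 0,"rx": 0,"ry": 0,"rz": 0,"grip": -0.75}
    - {"x": 0,"y": 0,"z": 0,"rx": 0,"ry": 0,"rz": 0,"grip": -0.75}
    - {"x": 0,"y": 0,"z": 0,"rx": 0,"ry": 0,"rz": 0,"grip": -0.75}
    - {"x": 0,"y": 0,"z": 0,"rx": 0,"ry": 0,"rz": 0,"grip": -0.75}
    - {"x": 0,"y": 0,"z": 0,"rx": 0,"ry": 0,"rz": 0,"grip": -0.75}
    - {"x": 0,"y": 0,"z": 0,"rx": 0,"ry": 0,"rz": 0,"grip": -0.75}

```text
t: 19.23
tool_pos: [0.5785, 0.066, 0.0355]
tcp_rot: [0.001, -0.0, 1.0, 0.001]
contact_force: [-2.2, 1.8, 6.9]
grip_width: 0.0116
grip_force: 52.8
```

The knob is pinched. I swing the first 45° along the circle, slowly.

Call:
send_rows:
  commands:
    - {"x": 3,"y": 0.4,"z": -2,"rx": 0,"ry": 0,"rz": 0,"grip": -0.75}
    - {"x": 5,"y": 0.6,"z": -1,"rx": 0,"ry": 0,"rz": 0,"grip": -0.75}
    - {"x": 5.3,"y": 0.4,"z": 0,"rx": 0,"ry": 0,"rz": 0,"grip": -0.75}
    - {"x": 6.7,"y": -0.1,"z": 0,"rx": 0,"ry": 0,"rz": 0,"grip": -0.75}
    - {"x": 6.6,"y": -0.6,"z": 0,"rx": 0,"ry": 0,"rz": 0,"grip": -0.75}
    - {"x": 6.6,"y": -1.1,"z": 0,"rx": 0,"ry": 0,"rz": 0,"grip": -0.75}
    - {"x": 6.4,"y": -1.7,"z": 0,"rx": 0,"ry": 0,"rz": 0,"grip": -0.75}
    - {"x": 6.3,"y": -2.1,"z": 0,"rx": 0,"ry": 0,"rz": 0,"grip": -0.75}
    - {"x": 6.2,"y": -2.7,"z": 0,"rx": 0,"ry": 0,"rz": 0,"grip": -0.75}
    - {"x": 5.9,"y": -3.1,"z": 0,"rx": 0,"ry": 0,"rz": 0,"grip": -0.75}

```text
t: 20.07
tool_pos: [0.5161, 0.0566, 0.0358]
tcp_rot: [-0.003, -0.001, 1.0, 0.001]
contact_force: [0.8, 7.2, -17.0]
grip_width: 0.0116
grip_force: 51.3
```

Call:
send_rows:
  commands:
    - {"x": 5.6,"y": -3.4,"z": 1,"rx": 0,"ry": 0,"rz": 0,"grip": -0.75}
    - {"x": 5.3,"y": -3.7,"z": 1,"rx": 0,"ry": 0,"rz": 0,"grip": -0.75}
    - {"x": 5.0,"y": -4.2,"z": 0,"rx": 0,"ry": 0,"rz": 0,"grip": -0.75}
    - {"x": 4.7,"y": -4.8,"z": 0,"rx": 0,"ry": 0,"rz": 0,"grip": -0.75}
    - {"x": 4.3,"y": -5.1,"z": 0,"rx": 0,"ry": 0,"rz": 0,"grip": -0.75}
    - {"x": 3.8,"y": -5.5,"z": 0,"rx": 0,"ry": 0,"rz": 0,"grip": -0.75}
    - {"x": 3.4,"y": -5.7,"z": 0,"rx": 0,"ry": 0,"rz": 0,"grip": -0.75}
    - {"x": 3,"y": -6,"z": 0,"rx": 0,"ry": 0,"rz": 0,"grip": -0.75}
    - {"x": 2.5,"y": -6.2,"z": 0,"rx": 0,"ry": 0,"rz": 0,"grip": -0.75}
    - {"x": 2,"y": -6.4,"z": 0,"rx": 0,"ry": 0,"rz": 0,"grip": -0.75}

```text
t: 20.9
tool_pos: [0.4714, 0.0082, 0.0354]
tcp_rot: [-0.009, -0.002, 1.0, 0.003]
contact_force: [-18.7, 11.5, 11.1]
grip_width: 0.0119
grip_force: 52.2
```

Call:
send_rows:
  commands:
    - {"x": 0,"y": 0,"z": 0,"rx": 0,"ry": 0,"rz": 0,"grip": -0.75}
    - {"x": 0,"y": 0,"z": 0,"rx": 0,"ry": 0,"rz": 0,"grip": -0.75}
    - {"x": 0,"y": 0,"z": 0,"rx": 0,"ry": 0,"rz": 0,"grip": -0.75}
    - {"x": 0,"y": 0,"z": 0,"rx": 0,"ry": 0,"rz": 0,"grip": -0.75}
    - {"x": 0,"y": 0,"z": 0,"rx": 0,"ry": 0,"rz": 0,"grip": -0.75}
    - {"x": 0,"y": 0,"z": 0,"rx": 0,"ry": 0,"rz": 0,"grip": -0.75}
    - {"x": 0,"y": 0,"z": 0,"rx": 0,"ry": 0,"rz": 0,"grip": -0.75}
    - {"x": 0,"y": 0,"z": 0,"rx": 0,"ry": 0,"rz": 0,"grip": -0.75}
    - {"x": 0,"y": 0,"z": 0,"rx": 0,"ry": 0,"rz": 0,"grip": -0.75}
    - {"x": 0,"y": 0,"z": 0,"rx": 0,"ry": 0,"rz": 0,"grip": -0.75}

```text
t: 21.73
tool_pos: [0.4702, 0.0057, 0.0353]
tcp_rot: [-0.01, -0.0, 1.0, 0.002]
contact_force: [-17.0, 5.7, 15.4]
grip_width: 0.0117
grip_force: 51.9
```

Run:
```python
from b import *
print(T().round(4)); s=manip.observe(); print(s["contact_force"].round(1),s["wrist_torque"].round(2))
a,K,C=grab("side"); np.savez("s2.npz",i=a,K=K,C=C)
g,r=blob(a,pink,(215,275,280,370)); print(g,r,onplane(K,C,*g,.043))
a,K,C=grab("scene"); g,r=blob(a,pink,(225,270,265,350)); print(g,r,onplane(K,C,*g,.043))
```

```text
[[-9.998e-01 -8.000e-04 -2.000e-02  4.702e-01]
 [-9.000e-04  1.000e+00  3.700e-03  5.700e-03]
 [ 2.000e-02  3.700e-03 -9.998e-01  3.530e-02]
 [ 0.000e+00  0.000e+00  0.000e+00  1.000e+00]]
[-17.    5.7  15.4] [1.53 3.87 0.22]
[325.63023679 221.21857923] (318, 215, 15, 12) [ 0.53307286 -0.09461111  0.043     ]
[324.55342903 245.82137161] (317, 241, 16, 10) [ 0.53143867 -0.10289205  0.043     ]
```

Something pushes the tool −17 N in x, so I check for contact with the press, using the last picture as a composite.

Run:
```python
from b import *
print(manip.observe()["q"].round(3))
w,_,_=grab("wrist"); s,_,_=grab("side"); c,_,_=grab("scene")
o=np.zeros((600,800,3),np.uint8)
o[:300,:480]=cv2.resize(w,(480,300)); o[:300,480:800]=cv2.resize(s[150:270,270:398],(320,300),interpolation=cv2.INTER_CUBIC)
o[300:600,:400]=cv2.resize(c[160:280,240:400],(400,300),interpolation=cv2.INTER_CUBIC)
o[300:600,400:800]=cv2.resize(np.load("w2.npz")["i"][200:350,40:240],(400,300))
cv2.imwrite("pics/c10.png",o)
```

```text
[-0.404  0.347  0.359  2.121 -0.189  0.723  1.652]
```

View pics/c10.png

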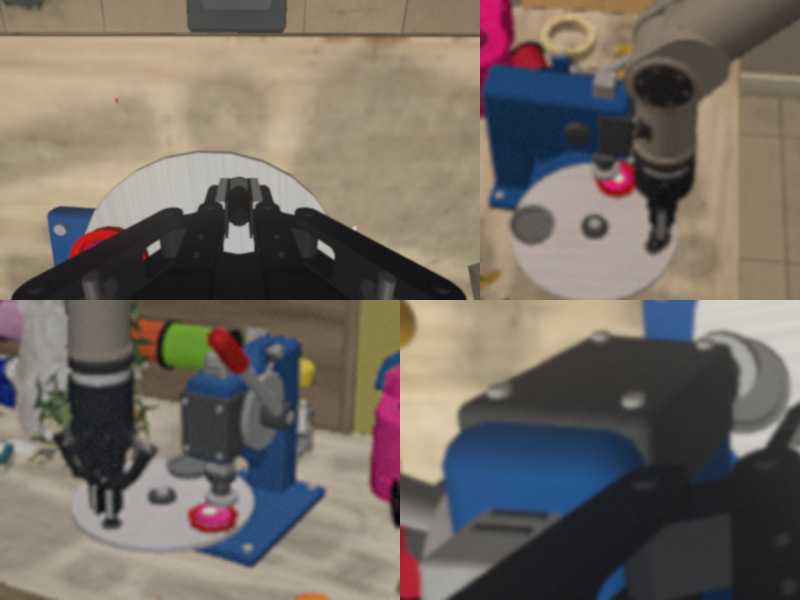

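The composite shows the badge still seated, short of the ram, and the gripper clear of the press, so the push comes from the pinch itself. I open slightly, let it relax, then push the knob with one finger pad.

Call:
send_rows:
  commands:
    - {"x": 0,"y": 0,"z": 0,"rx": 0,"ry": 0,"rz": 0,"grip": -0.5}
    - {"x": 0,"y": 0,"z": 0,"rx": 0,"ry": 0,"rz": 0,"grip": -0.4}
    - {"x": 0,"y": 0,"z": 0,"rx": 0,"ry": 0,"rz": 0,"grip": -0.4}
    - {"x": 0,"y": 0,"z": 0,"rx": 0,"ry": 0,"rz": 0,"grip": -0.4}
    - {"x": 0,"y": 0,"z": 0,"rx": 0,"ry": 0,"rz": 0,"grip": -0.4}
    - {"x": 0,"y": 0,"z": 0,"rx": 0,"ry": 0,"rz": 0,"grip": -0.4}
    - {"x": 0,"y": 0,"z": 0,"rx": 0,"ry": 0,"rz": 0,"grip": -0.4}
    - {"x": 0,"y": 0,"z": 0,"rx": 0,"ry": 0,"rz": 0,"grip": -0.4}
    - {"x": 0,"y": 0,"z": 0,"rx": 0,"ry": 0,"rz": 0,"grip": -0.4}
    - {"x": 0,"y": 0,"z": 0,"rx": 0,"ry": 0,"rz": 0,"grip": -0.4}

```text
t: 22.82
tool_pos: [0.4803, 0.0042, 0.0354]
tcp_rot: [-0.0, -0.0, 1.0, 0.0]
contact_force: [-0.4, 0.1, -0.4]
grip_width: 0.0256
grip_force: 0.0
```

Run:
```python
from b import *
w,K,C=grab("wrist"); M=T(); print(M.round(4)[:3,3]); np.savez("w11.npz",i=w,K=K,C=C)
for p in [(.4813,.0057),(.47,.0057),(.4836,.0133),(.490,.0057)]:
    print(p,[proj(K,C,(*p,z)).round(0).tolist() for z in (.035,.07)])
h=w.max(2)
for y in range(215,330,6): print(y,' '.join(f"{v:3d}" for v in h[y,270:370:5]))
```

```text
[0.4803 0.0042 0.0354]
(0.4813, 0.0057) [[320.0, 243.0], [321.0, 273.0]]
(0.47, 0.0057) [[320.0, 224.0], [321.0, 250.0]]
(0.4836, 0.0133) [[333.0, 246.0], [337.0, 277.0]]
(0.49, 0.0057) [[320.0, 257.0], [321.0, 289.0]]
215 188 188 185 189 187 191 188 190 191 186 188 190 189 186 190 186 187 188 185 189
221 189 189 185 189 188 190 187 190 136  80  78  79 119 185 190 187 187 188 184 190
227 189 190 186 189 187 190 186  83  82  82  84  84  82  79 175 187 187 188 183 189
233 191 192 187 188 188 190 136  84  82  54  48  48  80  82  95 188 186 188 184 189
239 190 192 115 105  61 186  91  82  55  45  45  45  45  81  80  52 102 104 183 188
245 180 174 102 101  47 180 106  83  46  44  44  43  43  80  83  49  91 100 147 177
251  50  88 102  88  46 180 183  82  43  43  43  43  40  76 148  48  65 101  98  43
257  54 101 103  63  45 175 192 174  43  43  43  42  40 128 186  44  45 100 100  57
263  73 102 100  47  46 176 192 180  45  47  47  45  45  98 185  43  39  94 100  91
269  84 135 133  49  43 175 191 177  48  46  48  46  45  85 185  42  40 105 139  98
275  47  47 168  55  43 178 190 187  54  49  49  48  49 147 185  43  44 138  58  40
281  44  43  47  56  42 187 190 188 186  86  55  63 148 189 186  63  43  55  39  40
287  43  43  41  56  59 187 189 188 187 189 187 185 188 189 185 105  46  44  39  40
293  42  42  42  57  88 186 188 187 187 187 187 184 188 189 187 153  45  43  38  37
299  39  42  38  56 134 186 187 188 188 186 189 184 188 189 186 178  46  42  37  38
305  40  40  38  57 166 186 187 189 188 185 188 183 188 190 187 187  50  38  39  38
311  39  38  39  59 182 185 188 189 188 185 187 182 187 188 188 187  63  55  37  37
317  35  38  75 102 185 183 188 190 187 186 186 181 186 188 188 187 120 138  37  36
323  36  37 137 192 186 182 187 188 186 185 187 181 187 189 188 187 185 176  37  36
329  35  36 135 193 187 179 187 189 186 186 187 183 186 188 189 187 184 175  33  34
```

Relaxed: force is zero, TCP x = 0.480, and the knob is at about (0.480, 0.006), which fits 164° on the circle. I push it toward −y with the pad until the stop is felt.

Call:
send_rows:
  commands:
    - {"x": 0,"y": -4,"z": 0,"rx": 0,"ry": 0,"rz": 0,"grip": -0.4}
    - {"x": 0,"y": -3,"z": 0,"rx": 0,"ry": 0,"rz": 0,"grip": -0.4}
    - {"x": 0,"y": -3,"z": 0,"rx": 0,"ry": 0,"rz": 0,"grip": -0.4}
    - {"x": 0,"y": -3,"z": 0,"rx": 0,"ry": 0,"rz": 0,"grip": -0.4}
    - {"x": 0,"y": -3,"z": 0,"rx": 0,"ry": 0,"rz": 0,"grip": -0.4}
    - {"x": 0,"y": -3,"z": 0,"rx": 0,"ry": 0,"rz": 0,"grip": -0.4}
    - {"x": 0,"y": -3,"z": 0,"rx": 0,"ry": 0,"rz": 0,"grip": -0.4}
    - {"x": 0,"y": 0,"z": 0,"rx": 0,"ry": 0,"rz": 0,"grip": -0.4}
    - {"x": 0,"y": 0,"z": 0,"rx": 0,"ry": 0,"rz": 0,"grip": -0.4}
    - {"x": 0,"y": 0,"z": 0,"rx": 0,"ry": 0,"rz": 0,"grip": -0.4}

```text
t: 23.7
tool_pos: [0.48, -0.0169, 0.0354]
tcp_rot: [-0.0, -0.0, 1.0, 0.001]
contact_force: [-1.3, 5.2, -0.6]
grip_width: 0.0253
grip_force: 2.5
```

Call:
send_rows:
  commands:
    - {"x": 0,"y": -2,"z": 0,"rx": 0,"ry": 0,"rz": 0,"grip": -0.4}
    - {"x": 0,"y": -2,"z": 0,"rx": 0,"ry": 0,"rz": 0,"grip": -0.4}
    - {"x": 0,"y": -2,"z": 0,"rx": 0,"ry": 0,"rz": 0,"grip": -0.4}
    - {"x": 0,"y": -2,"z": 0,"rx": 0,"ry": 0,"rz": 0,"grip": -0.4}
    - {"x": 0,"y": 0,"z": 0,"rx": 0,"ry": 0,"rz": 0,"grip": -0.4}
    - {"x": 0,"y": 0,"z": 0,"rx": 0,"ry": 0,"rz": 0,"grip": -0.4}
    - {"x": 0,"y": 0,"z": 0,"rx": 0,"ry": 0,"rz": 0,"grip": -0.4}
    - {"x": 0,"y": 0,"z": 0,"rx": 0,"ry": 0,"rz": 0,"grip": -0.4}
    - {"x": 0,"y": 0,"z": 0,"rx": 0,"ry": 0,"rz": 0,"grip": -0.4}
    - {"x": 0,"y": 0,"z": 0,"rx": 0,"ry": 0,"rz": 0,"grip": -0.4}

```text
t: 24.53
tool_pos: [0.48, -0.0172, 0.0353]
tcp_rot: [-0.001, -0.002, 1.0, 0.005]
contact_force: [-1.8, 19.9, 0.8]
grip_width: 0.0259
grip_force: 10.2
```

The stop is felt: 20 N, and the knob advances no farther. I back off, rise clear, and measure the lever grip from above.

Call:
send_rows:
  commands:
    - {"x": 0,"y": 8,"z": 0,"rx": 0,"ry": 0,"rz": 0,"grip": -0.4}
    - {"x": 0,"y": 3,"z": 0,"rx": 0,"ry": 0,"rz": 0,"grip": -0.4}
    - {"x": 0,"y": 0,"z": -10,"rx": 0,"ry": 0,"rz": 0,"grip": -0.4}
    - {"x": 0,"y": 0,"z": -30,"rx": 0,"ry": 0,"rz": 0,"grip": -0.6}
    - {"x": 0,"y": 0,"z": -38,"rx": 0,"ry": 0,"rz": 0,"grip": -1}
    - {"x": 0,"y": 0,"z": -38,"rx": 0,"ry": 0,"rz": 0,"grip": -1}
    - {"x": 0,"y": 0,"z": -38,"rx": 0,"ry": 0,"rz": 0,"grip": -1}
    - {"x": 0,"y": 0,"z": -38,"rx": 0,"ry": 0,"rz": 0,"grip": -1}
    - {"x": 0,"y": 0,"z": -38,"rx": 0,"ry": 0,"rz": 0,"grip": -1}
    - {"x": 0,"y": 0,"z": -38,"rx": 0,"ry": 0,"rz": 0,"grip": -1}

```text
t: 25.37
tool_pos: [0.4801, -0.0175, 0.3065]
tcp_rot: [0.001, 0.002, 1.0, -0.0]
contact_force: [0.6, -0.6, 0.2]
grip_width: -0.0001
grip_force: 0.0
```

Call:
send_rows:
  commands:
    - {"x": 0,"y": 0,"z": -30,"rx": 0,"ry": 0,"rz": 0,"grip": -1}
    - {"x": 0,"y": 0,"z": -20,"rx": 0,"ry": 0,"rz": 0,"grip": -1}
    - {"x": 0,"y": 0,"z": 0,"rx": 0,"ry": 0,"rz": 0,"grip": -1}
    - {"x": 0,"y": 0,"z": 0,"rx": 0,"ry": 0,"rz": 0,"grip": -1}
    - {"x": 0,"y": 0,"z": 0,"rx": 0,"ry": 0,"rz": 0,"grip": -1}
    - {"x": 0,"y": 0,"z": 0,"rx": 0,"ry": 0,"rz": 0,"grip": -1}
    - {"x": 0,"y": 0,"z": 0,"rx": 0,"ry": 0,"rz": 0,"grip": -1}
    - {"x": 0,"y": 0,"z": 0,"rx": 0,"ry": 0,"rz": 0,"grip": -1}
    - {"x": 0,"y": 0,"z": 0,"rx": 0,"ry": 0,"rz": 0,"grip": -1}
    - {"x": 0,"y": 0,"z": 0,"rx": 0,"ry": 0,"rz": 0,"grip": -1}

```text
t: 26.2
tool_pos: [0.4801, -0.0149, 0.3531]
tcp_rot: [-0.0, -0.0, 1.0, -0.0]
contact_force: [0.1, 0.1, -0.2]
grip_width: 0.0002
grip_force: 0.0
```

```bash
cat > lev.py <<'E'
from b import *
def ends(i,box):
    h=cv2.cvtColor(i,cv2.COLOR_BGR2HSV).astype(int); m=((((h[...,0]<7)|(h[...,0]>172)))&(h[...,1]>150)&(h[...,2]>60)).astype(np.uint8)
    k=np.zeros_like(m); k[box[0]:box[1],box[2]:box[3]]=1; m&=k
    c=max(cv2.findContours(m,cv2.RETR_EXTERNAL,cv2.CHAIN_APPROX_NONE)[0],key=cv2.contourArea)
    M=cv2.moments(c); return np.array([M["m10"]/M["m00"],M["m01"]/M["m00"]]),M["m00"],np.round(cv2.minAreaRect(c),1) if 0 else cv2.minAreaRect(c)
E
python3 - <<'E'
from lev import *
M=T(); print(M[:3,3].round(4),manip.observe()["t"])
w,K,C=grab("wrist"); np.savez("w12.npz",i=w,K=K,C=C)
s,Ks,Cs=grab("side"); c,Kc,Cc=grab("scene")
gw=ends(w,(0,400,0,330)); print("wrist",gw)
gs=ends(s,(140,175,330,380)); print("side",gs)
gc=ends(c,(165,200,315,345)); print("scene",gc)
for S in ([(K,C,gw),(Ks,Cs,gs)],[(Kc,Cc,gc),(Ks,Cs,gs)],[(K,C,gw),(Ks,Cs,gs),(Kc,Cc,gc)]):
    q,e=tri([ray(a,b,*g[0]) for a,b,g in S]); print(q.round(4),np.round(e,4))
g=blob(s,pink,(190,250,290,370)); print("badge",g)
E
```

```text
[ 0.4801 -0.0149  0.3531] 26.2
wrist (array([133.0968381, 179.7016381]), 2187.5, ((134.70684814453125, 179.4150848388672), (80.816650390625, 33.551475524902344), 47.121097564697266))
side (array([354.79234973, 158.52459016]), 61.0, ((354.5000305175781, 158.50001525878906), (6.7082037925720215, 12.969194412231445), 63.43495178222656))
scene (array([331.00610501, 179.45177045]), 136.5, ((331.1891784667969, 179.36485290527344), (19.645851135253906, 8.951067924499512), 54.462318420410156))
[ 0.4522 -0.1436  0.3043] [0.0019 0.0019]
[ 0.45   -0.1627  0.2856] [0.0001 0.0001]
[ 0.4539 -0.1599  0.285 ] [0.0046 0.0045 0.0013]
badge (array([319.54636591, 221.70927318]), (313, 219, 14, 7))
```

Run:
```python
from lev import *
d=np.load("w12.npz"); e=np.load("scene0.npz"); f=np.load("side0.npz")
gw=ends(d["i"],(0,400,0,330)); gs=ends(f["i"],(140,180,330,380)); gc=ends(e["i"],(165,200,315,345)); print(gs[0],gc[0])
V=[(d,gw),(e,gc),(f,gs)]
for S in ([0,1],[0,2],[1,2],[0,1,2]):
    q,er=tri([ray(V[k][0]["K"],V[k][0]["C"],*V[k][1][0]) for k in S]); print(S,q.round(4),np.round(er,4))
# axis ends in each view
def axis(v):
    D,g=v; i=D["i"]; b=cv2.boxPoints(g[2]); L=[np.linalg.norm(b[k]-b[k-1]) for k in range(4)]; k=int(np.argmin(L))
    a=(b[k]+b[k-1])/2; o=(b[(k+1)%4]+b[(k+2)%4])/2; return a,o
for v in V: print([x.round(1).tolist() for x in axis(v)])
# planes through camera centre & image axis -> intersect directions
N=[]
for D,g in V:
    a,o=axis((D,g)); n=np.cross(ray(D["K"],D["C"],*a)[1],ray(D["K"],D["C"],*o)[1]); N.append(n/np.linalg.norm(n))
for a,b in ((0,1),(0,2),(1,2)):
    x=np.cross(N[a],N[b]); x/=np.linalg.norm(x); x*=np.sign(x[0]); print("dir",x.round(3),"yaw",np.degrees(np.arctan2(x[1],x[0])),"elev",np.degrees(np.arcsin(-x[2])))
```

```text
[351.3046252  160.36682616] [331.03198032 179.4403444 ]
[0, 1] [ 0.4582 -0.1588  0.2823] [0.0001 0.0001]
[0, 2] [ 0.4599 -0.1631  0.276 ] [0.0005 0.0005]
[1, 2] [ 0.4605 -0.1578  0.2814] [0.0001 0.0001]
[0, 1, 2] [ 0.4594 -0.1585  0.2816] [0.0013 0.0004 0.0013]
[[107.19999694824219, 149.8000030517578], [162.1999969482422, 209.0]]
[[325.5, 171.39999389648438], [336.8999938964844, 187.39999389648438]]
[[342.29998779296875, 165.8000030517578], [360.1000061035156, 155.10000610351562]]
dir [ 0.795  0.147 -0.589] yaw 10.458709527807216 elev 36.07967079294231
dir [ 0.753  0.064 -0.655] yaw 4.848075484135161 elev 40.94756931136358
dir [ 0.739  0.032 -0.673] yaw 2.454480840200868 elev 42.2814073329578
```

The grip centre is at about (0.459, −0.159, 0.281), which puts the lever at about 0.09 rad and the shaft at x ≈ 0.576, consistent with the text. I press from above with closed fingertips, moving over the grip first.

Call:
send_rows:
  commands:
    - {"x": 0,"y": -20,"z": 0,"rx": 0,"ry": 0,"rz": 0,"grip": -1}
    - {"x": 0,"y": -35,"z": 0,"rx": 0,"ry": 0,"rz": 0,"grip": -1}
    - {"x": 0,"y": -35,"z": 0,"rx": 0,"ry": 0,"rz": 0,"grip": -1}
    - {"x": 0,"y": -35,"z": 0,"rx": 0,"ry": 0,"rz": 0,"grip": -1}
    - {"x": 2,"y": -19,"z": 0,"rx": 0,"ry": 0,"rz": 0,"grip": -1}
    - {"x": 0,"y": 0,"z": 15,"rx": 0,"ry": 0,"rz": 0,"grip": -1}
    - {"x": 0,"y": 0,"z": 15,"rx": 0,"ry": 0,"rz": 0,"grip": -1}
    - {"x": 0,"y": 0,"z": 10,"rx": 0,"ry": 0,"rz": 0,"grip": -1}
    - {"x": 0,"y": 0,"z": 10,"rx": 0,"ry": 0,"rz": 0,"grip": -1}
    - {"x": 0,"y": 0,"z": 5,"rx": 0,"ry": 0,"rz": 0,"grip": -1}

```text
t: 27.18
tool_pos: [0.4778, -0.1583, 0.2971]
tcp_rot: [-0.001, -0.001, 1.0, 0.0]
contact_force: [-0.4, -0.3, -0.2]
grip_width: 0.0004
grip_force: 0.0
```

Run:
```python
from lev import *
M=T(); print(M[:3,3].round(4),manip.observe()["contact_force"].round(1))
w,K,C=grab("wrist"); g=ends(w,(0,400,150,500)); print(g)
for z in (.27,.2816,.29): print(z,onplane(K,C,*g[0],z))
b=cv2.boxPoints(g[2]); print(b.round(0).tolist())
```

```text
[ 0.4778 -0.1583  0.2971] [-0.4 -0.3 -0.2]
(array([323.97066125, 200.00541638]), 2954.0, ((325.2579650878906, 199.22293090820312), (76.13748931884766, 71.58839416503906), 61.38954162597656))
0.27 [ 0.46070855 -0.15421332  0.27      ]
0.2816 [ 0.45768247 -0.15445292  0.2816    ]
0.29 [ 0.45549117 -0.15462643  0.29      ]
[[276.0, 183.0], [338.0, 149.0], [375.0, 216.0], [312.0, 250.0]]
```

Call:
send_rows:
  commands:
    - {"x": 0,"y": 2,"z": 3,"rx": 0,"ry": 0,"rz": 0,"grip": -1}
    - {"x": 0,"y": 0,"z": 3,"rx": 0,"ry": 0,"rz": 0,"grip": -1}
    - {"x": 0,"y": 0,"z": 3,"rx": 0,"ry": 0,"rz": 0,"grip": -1}
    - {"x": 0,"y": 0,"z": 3,"rx": 0,"ry": 0,"rz": 0,"grip": -1}
    - {"x": 0,"y": 0,"z": 3,"rx": 0,"ry": 0,"rz": 0,"grip": -1}
    - {"x": 0,"y": 0,"z": 2,"rx": 0,"ry": 0,"rz": 0,"grip": -1}
    - {"x": 0,"y": 0,"z": 2,"rx": 0,"ry": 0,"rz": 0,"grip": -1}
    - {"x": 0,"y": 0,"z": 0,"rx": 0,"ry": 0,"rz": 0,"grip": -1}
    - {"x": 0,"y": 0,"z": 0,"rx": 0,"ry": 0,"rz": 0,"grip": -1}
    - {"x": 0,"y": 0,"z": 0,"rx": 0,"ry": 0,"rz": 0,"grip": -1}

```text
t: 28.07
tool_pos: [0.4784, -0.1569, 0.2796]
tcp_rot: [0.0, -0.0, 1.0, 0.0]
contact_force: [-0.1, -0.5, -0.6]
grip_width: -0.0001
grip_force: 0.0
```

```bash
cat > ang.py <<'E'
from lev import *
s=manip.observe(); print("t",round(s["t"],2),s["tool_pos"].round(4),s["contact_force"].round(1))
c,K,C=grab("scene"); g=ends(c,(160,250,295,345)); print("scene",g[0].round(2),g[1],g[2])
# grip centre in vertical plane y~yg : intersect ray with plane
for yg in (-.156,-.159):
    o,d=ray(K,C,*g[0]); p=o+d*(yg-o[1])/d[1]; e=np.arctan2(p[2]-.165,.576-p[0]); print(p.round(4),"R",np.hypot(p[2]-.165,.576-p[0]).round(4),"lever",(np.radians(50)-e).round(3))
E
python3 ang.py
```

```text
t 28.07 [ 0.4784 -0.1569  0.2796] [-0.1 -0.5 -0.6]
scene [331.03 179.59] 134.0 ((331.0000305175781, 179.50001525878906), (19.091880798339844, 9.192387580871582), 45.0)
[ 0.4644 -0.156   0.2796] R 0.16 lever 0.074
[ 0.4581 -0.159   0.2821] R 0.1662 lever 0.091
```

Call:
send_rows:
  commands:
    - {"x": 0,"y": 0,"z": 2,"rx": 0,"ry": 0,"rz": 0,"grip": -1}
    - {"x": 0,"y": 0,"z": 2,"rx": 0,"ry": 0,"rz": 0,"grip": -1}
    - {"x": 0,"y": 0,"z": 2,"rx": 0,"ry": 0,"rz": 0,"grip": -1}
    - {"x": 0,"y": 0,"z": 2,"rx": 0,"ry": 0,"rz": 0,"grip": -1}
    - {"x": 0,"y": 0,"z": 2,"rx": 0,"ry": 0,"rz": 0,"grip": -1}
    - {"x": 0,"y": 0,"z": 2,"rx": 0,"ry": 0,"rz": 0,"grip": -1}
    - {"x": 0,"y": 0,"z": 0,"rx": 0,"ry": 0,"rz": 0,"grip": -1}
    - {"x": 0,"y": 0,"z": 0,"rx": 0,"ry": 0,"rz": 0,"grip": -1}
    - {"x": 0,"y": 0,"z": 0,"rx": 0,"ry": 0,"rz": 0,"grip": -1}
    - {"x": 0,"y": 0,"z": 0,"rx": 0,"ry": 0,"rz": 0,"grip": -1}

```text
t: 28.95
tool_pos: [0.4783, -0.1568, 0.2675]
tcp_rot: [0.0, -0.0, 1.0, 0.0]
contact_force: [0.2, -0.5, -0.1]
grip_width: -0.0
grip_force: 0.0
```

```bash
python3 ang.py
```

```text
t 28.95 [ 0.4783 -0.1568  0.2675] [ 0.2 -0.5 -0.1]
scene [329.47 183.66] 125.5 ((329.5000305175781, 183.50001525878906), (18.384777069091797, 8.485280990600586), 45.0)
[ 0.4554 -0.156   0.2718] R 0.1611 lever 0.148
[ 0.4491 -0.159   0.2744] R 0.1675 lever 0.161
```

The lever follows. I keep pressing along the modelled arc, checking the angle by camera.

Call:
send_rows:
  commands:
    - {"x": 3,"y": 0.3,"z": 2,"rx": 0,"ry": 0,"rz": 0,"grip": -1}
    - {"x": 3,"y": 0.3,"z": 2,"rx": 0,"ry": 0,"rz": 0,"grip": -1}
    - {"x": 3,"y": 0.3,"z": 2,"rx": 0,"ry": 0,"rz": 0,"grip": -1}
    - {"x": 3,"y": 0.3,"z": 2,"rx": 0,"ry": 0,"rz": 0,"grip": -1}
    - {"x": 3,"y": 0.3,"z": 2,"rx": 0,"ry": 0,"rz": 0,"grip": -1}
    - {"x": 2,"y": 0,"z": 2,"rx": 0,"ry": 0,"rz": 0,"grip": -1}
    - {"x": 2,"y": 0,"z": 2,"rx": 0,"ry": 0,"rz": 0,"grip": -1}
    - {"x": 0,"y": 0,"z": 0,"rx": 0,"ry": 0,"rz": 0,"grip": -1}
    - {"x": 0,"y": 0,"z": 0,"rx": 0,"ry": 0,"rz": 0,"grip": -1}
    - {"x": 0,"y": 0,"z": 0,"rx": 0,"ry": 0,"rz": 0,"grip": -1}

```text
t: 29.83
tool_pos: [0.459, -0.1554, 0.2533]
tcp_rot: [-0.0, -0.0, 1.0, 0.0]
contact_force: [-0.3, -0.1, 0.1]
grip_width: -0.0001
grip_force: 0.0
```

```bash
cat >> ang.py <<'E'
w,K,C=grab("wrist"); g=ends(w,(0,400,150,500)); h=cv2.cvtColor(w,cv2.COLOR_BGR2HSV).astype(int); m=((((h[...,0]<7)|(h[...,0]>172)))&(h[...,1]>150)&(h[...,2]>60))
print("wrist",g[0].round(1),[(y,*(np.where(m[y,150:500])[0][[0,-1]]+150)) for y in range(100,260,15) if m[y,150:500].sum()>8])
E
python3 ang.py
```

```text
t 29.83 [ 0.459  -0.1554  0.2533] [-0.3 -0.1  0.1]
scene [326.96 191.58] 122.0 ((327.0999755859375, 191.29998779296875), (18.335758209228516, 8.497058868408203), 26.56505012512207)
[ 0.4409 -0.156   0.2559] R 0.1628 lever 0.281
[ 0.4348 -0.159   0.2586] R 0.1694 lever 0.288
wrist [322.4 202.1] [(160, np.int64(308), np.int64(334)), (175, np.int64(299), np.int64(344)), (190, np.int64(298), np.int64(343)), (205, np.int64(297), np.int64(340)), (220, np.int64(297), np.int64(338)), (235, np.int64(297), np.int64(376))]
```

Call:
send_rows:
  commands:
    - {"x": 2,"y": 0,"z": 4,"rx": 0,"ry": 0,"rz": 0,"grip": -1}
    - {"x": 2,"y": 0,"z": 4,"rx": 0,"ry": 0,"rz": 0,"grip": -1}
    - {"x": 2,"y": 0,"z": 4,"rx": 0,"ry": 0,"rz": 0,"grip": -1}
    - {"x": 2,"y": 0,"z": 4,"rx": 0,"ry": 0,"rz": 0,"grip": -1}
    - {"x": 2,"y": 0,"z": 4,"rx": 0,"ry": 0,"rz": 0,"grip": -1}
    - {"x": 1,"y": 0,"z": 4,"rx": 0,"ry": 0,"rz": 0,"grip": -1}
    - {"x": 1,"y": 0,"z": 4,"rx": 0,"ry": 0,"rz": 0,"grip": -1}
    - {"x": 0,"y": 0,"z": 1,"rx": 0,"ry": 0,"rz": 0,"grip": -1}
    - {"x": 0,"y": 0,"z": 0,"rx": 0,"ry": 0,"rz": 0,"grip": -1}
    - {"x": 0,"y": 0,"z": 0,"rx": 0,"ry": 0,"rz": 0,"grip": -1}

```text
t: 30.77
tool_pos: [0.4472, -0.1553, 0.2241]
tcp_rot: [-0.0, -0.0, 1.0, -0.0]
contact_force: [-0.7, 0.2, 0.2]
grip_width: 0.0001
grip_force: 0.0
```

```bash
python3 ang.py
```

```text
t 30.77 [ 0.4472 -0.1553  0.2241] [-0.7  0.2  0.2]
scene [323.83 203.47] 135.0 ((324.0, 203.5), (9.0, 18.0), 90.0)
[ 0.4231 -0.156   0.2309] R 0.1665 lever 0.466
[ 0.4171 -0.159   0.2338] R 0.1731 lever 0.464
wrist [321. 194.] [(160, np.int64(303), np.int64(344)), (175, np.int64(300), np.int64(347)), (190, np.int64(299), np.int64(344)), (205, np.int64(299), np.int64(342)), (220, np.int64(298), np.int64(339)), (235, np.int64(298), np.int64(337)), (250, np.int64(345), np.int64(378))]
```

Call:
send_rows:
  commands:
    - {"x": 1,"y": 0,"z": 4,"rx": 0,"ry": 0,"rz": 0,"grip": -1}
    - {"x": 1,"y": 0,"z": 4,"rx": 0,"ry": 0,"rz": 0,"grip": -1}
    - {"x": 1,"y": 0,"z": 4,"rx": 0,"ry": 0,"rz": 0,"grip": -1}
    - {"x": 1,"y": 0,"z": 4,"rx": 0,"ry": 0,"rz": 0,"grip": -1}
    - {"x": 1,"y": 0,"z": 4,"rx": 0,"ry": 0,"rz": 0,"grip": -1}
    - {"x": 0,"y": 0,"z": 4,"rx": 0,"ry": 0,"rz": 0,"grip": -1}
    - {"x": 0,"y": 0,"z": 4,"rx": 0,"ry": 0,"rz": 0,"grip": -1}
    - {"x": 0,"y": 0,"z": 2,"rx": 0,"ry": 0,"rz": 0,"grip": -1}
    - {"x": 0,"y": 0,"z": 0,"rx": 0,"ry": 0,"rz": 0,"grip": -1}
    - {"x": 0,"y": 0,"z": 0,"rx": 0,"ry": 0,"rz": 0,"grip": -1}

```text
t: 31.7
tool_pos: [0.4423, -0.1552, 0.1941]
tcp_rot: [-0.0, -0.0, 1.0, -0.0]
contact_force: [0.7, -0.1, 0.4]
grip_width: -0.0001
grip_force: 0.0
```

```bash
python3 ang.py
```

```text
t 31.7 [ 0.4423 -0.1552  0.1941] [ 0.7 -0.1  0.4]
scene [321.97 218.2 ] 144.0 ((321.8999938964844, 218.30001831054688), (9.391485214233398, 19.230182647705078), 63.43495178222656)
[ 0.4121 -0.156   0.1956] R 0.1667 lever 0.688
[ 0.4062 -0.159   0.1988] R 0.1731 lever 0.676
wrist [322.  185.8] [(145, np.int64(305), np.int64(345)), (160, np.int64(303), np.int64(346)), (175, np.int64(302), np.int64(344)), (190, np.int64(301), np.int64(343)), (205, np.int64(300), np.int64(340)), (220, np.int64(300), np.int64(339)), (235, np.int64(299), np.int64(337))]
```

Call:
send_rows:
  commands:
    - {"x": 0,"y": 0,"z": 2,"rx": 0,"ry": 0,"rz": 0,"grip": -1}
    - {"x": 0,"y": 0,"z": 2,"rx": 0,"ry": 0,"rz": 0,"grip": -1}
    - {"x": 0,"y": 0,"z": 2,"rx": 0,"ry": 0,"rz": 0,"grip": -1}
    - {"x": 0,"y": 0,"z": 2,"rx": 0,"ry": 0,"rz": 0,"grip": -1}
    - {"x": 0,"y": 0,"z": 2,"rx": 0,"ry": 0,"rz": 0,"grip": -1}
    - {"x": 0,"y": 0,"z": 2,"rx": 0,"ry": 0,"rz": 0,"grip": -1}
    - {"x": 0,"y": 0,"z": 2,"rx": 0,"ry": 0,"rz": 0,"grip": -1}
    - {"x": 0,"y": 0,"z": 0,"rx": 0,"ry": 0,"rz": 0,"grip": -1}
    - {"x": 0,"y": 0,"z": 0,"rx": 0,"ry": 0,"rz": 0,"grip": -1}
    - {"x": 0,"y": 0,"z": 0,"rx": 0,"ry": 0,"rz": 0,"grip": -1}

```text
t: 32.63
tool_pos: [0.4423, -0.1554, 0.1804]
tcp_rot: [0.0, -0.0, 1.0, 0.0]
contact_force: [-1.1, 0.2, 2.1]
grip_width: -0.0001
grip_force: 1.2
```

```bash
python3 ang.py
python3 - <<'E'
from b import *
s,K,C=grab("side"); g=blob(s,pink,(190,250,290,370)); print(g)
c,K,C=grab("scene"); g=blob(c,pink,(215,270,290,360)); print(g, onplane(K,C,*g[0],.044))
E
```

```text
t 32.63 [ 0.4423 -0.1554  0.1804] [-1.1  0.2  2.1]
scene [321.58 221.23] 136.0 ((321.5670471191406, 221.0258026123047), (8.833512306213379, 19.697715759277344), 66.03750610351562)
[ 0.4098 -0.156   0.1883] R 0.1678 lever 0.733
[ 0.404  -0.159   0.1915] R 0.1741 lever 0.72
wrist [322.6 185.2] [(130, np.int64(317), np.int64(334)), (145, np.int64(304), np.int64(347)), (160, np.int64(303), np.int64(347)), (175, np.int64(301), np.int64(346)), (190, np.int64(301), np.int64(344)), (205, np.int64(300), np.int64(342)), (220, np.int64(299), np.int64(340)), (235, np.int64(298), np.int64(338))]
(array([319.05864198, 222.17901235]), (313, 219, 14, 7))
(array([328.33576642, 244.93917275]), (321, 242, 16, 7)) [ 0.53939998 -0.11141259  0.044     ]
```

The tip only now bears on the grip (2 N) with the lever at about 0.735. Earlier the lever had run slightly ahead of the tip. I continue in small steps.

Call:
send_rows:
  commands:
    - {"x": 2,"y": 0,"z": 1,"rx": 0,"ry": 0,"rz": 0,"grip": -1}
    - {"x": 2,"y": 0,"z": 1,"rx": 0,"ry": 0,"rz": 0,"grip": -1}
    - {"x": 2,"y": 0,"z": 1,"rx": 0,"ry": 0,"rz": 0,"grip": -1}
    - {"x": 1,"y": 0,"z": 1,"rx": 0,"ry": 0,"rz": 0,"grip": -1}
    - {"x": 1,"y": 0,"z": 1,"rx": 0,"ry": 0,"rz": 0,"grip": -1}
    - {"x": 1,"y": 0,"z": 1,"rx": 0,"ry": 0,"rz": 0,"grip": -1}
    - {"x": 0,"y": 0,"z": 1,"rx": 0,"ry": 0,"rz": 0,"grip": -1}
    - {"x": 0,"y": 0,"z": 1,"rx": 0,"ry": 0,"rz": 0,"grip": -1}
    - {"x": 0,"y": 0,"z": 0,"rx": 0,"ry": 0,"rz": 0,"grip": -1}
    - {"x": 0,"y": 0,"z": 0,"rx": 0,"ry": 0,"rz": 0,"grip": -1}

```text
t: 33.67
tool_pos: [0.4313, -0.1551, 0.1714]
tcp_rot: [-0.002, -0.0, 1.0, 0.0]
contact_force: [0.0, 0.7, -0.1]
grip_width: -0.0001
grip_force: 0.0
```

```bash
python3 ang.py | head -4
```

```text
t 33.67 [ 0.4313 -0.1551  0.1714] [ 0.   0.7 -0.1]
scene [321.35 225.58] 129.0 ((321.5, 225.0), (8.746427536010742, 20.40833282470703), 59.03623962402344)
[ 0.4083 -0.156   0.177 ] R 0.1682 lever 0.801
[ 0.4024 -0.159   0.1804] R 0.1743 lever 0.784
```

Call:
send_rows:
  commands:
    - {"x": 1,"y": 0,"z": 1.5,"rx": 0,"ry": 0,"rz": 0,"grip": -1}
    - {"x": 1,"y": 0,"z": 1.5,"rx": 0,"ry": 0,"rz": 0,"grip": -1}
    - {"x": 1,"y": 0,"z": 1.5,"rx": 0,"ry": 0,"rz": 0,"grip": -1}
    - {"x": 1,"y": 0,"z": 1.5,"rx": 0,"ry": 0,"rz": 0,"grip": -1}
    - {"x": 1,"y": 0,"z": 1.5,"rx": 0,"ry": 0,"rz": 0,"grip": -1}
    - {"x": 0,"y": 0,"z": 1.5,"rx": 0,"ry": 0,"rz": 0,"grip": -1}
    - {"x": 0,"y": 0,"z": 1,"rx": 0,"ry": 0,"rz": 0,"grip": -1}
    - {"x": 0,"y": 0,"z": 1,"rx": 0,"ry": 0,"rz": 0,"grip": -1}
    - {"x": 0,"y": 0,"z": 0,"rx": 0,"ry": 0,"rz": 0,"grip": -1}
    - {"x": 0,"y": 0,"z": 0,"rx": 0,"ry": 0,"rz": 0,"grip": -1}

```text
t: 34.6
tool_pos: [0.4295, -0.1554, 0.1621]
tcp_rot: [0.001, -0.0, 1.0, -0.0]
contact_force: [3.3, 0.5, 4.6]
grip_width: 0.0001
grip_force: 2.5
```

```bash
python3 ang.py | head -4
```

```text
t 34.6 [ 0.4295 -0.1554  0.1621] [3.3 0.5 4.6]
scene [321.3  229.34] 122.0 ((321.7176513671875, 228.6706085205078), (8.460288047790527, 20.174531936645508), 49.398704528808594)
[ 0.4078 -0.156   0.1668] R 0.1683 lever 0.862
[ 0.4019 -0.159   0.1702] R 0.1742 lever 0.843
```

Force is rising (4.6 N) at about 0.86 rad, so this is the stiffening before click 4. I go a little farther.

Call:
send_rows:
  commands:
    - {"x": 0,"y": 0,"z": 1,"rx": 0,"ry": 0,"rz": 0,"grip": -1}
    - {"x": 0,"y": 0,"z": 1,"rx": 0,"ry": 0,"rz": 0,"grip": -1}
    - {"x": 0,"y": 0,"z": 1,"rx": 0,"ry": 0,"rz": 0,"grip": -1}
    - {"x": 0,"y": 0,"z": 1,"rx": 0,"ry": 0,"rz": 0,"grip": -1}
    - {"x": 0,"y": 0,"z": 1,"rx": 0,"ry": 0,"rz": 0,"grip": -1}
    - {"x": 0,"y": 0,"z": 0,"rx": 0,"ry": 0,"rz": 0,"grip": -1}
    - {"x": 0,"y": 0,"z": 0,"rx": 0,"ry": 0,"rz": 0,"grip": -1}
    - {"x": 0,"y": 0,"z": 0,"rx": 0,"ry": 0,"rz": 0,"grip": -1}
    - {"x": 0,"y": 0,"z": 0,"rx": 0,"ry": 0,"rz": 0,"grip": -1}
    - {"x": 0,"y": 0,"z": 0,"rx": 0,"ry": 0,"rz": 0,"grip": -1}

```text
t: 35.53
tool_pos: [0.4292, -0.1554, 0.157]
tcp_rot: [0.001, -0.0, 1.0, -0.0]
contact_force: [3.2, 1.2, 6.5]
grip_width: -0.0001
grip_force: 2.9
```

```bash
python3 ang.py | head -4
```

```text
t 35.53 [ 0.4292 -0.1554  0.157 ] [3.2 1.2 6.5]
scene [321.35 231.49] 124.0 ((321.9230651855469, 230.8845977783203), (8.597853660583496, 21.0786075592041), 56.30992889404297)
[ 0.4079 -0.156   0.1608] R 0.1682 lever 0.898
[ 0.402  -0.159   0.1642] R 0.174 lever 0.877
```

Call:
send_rows:
  commands:
    - {"x": 0,"y": 0,"z": 1,"rx": 0,"ry": 0,"rz": 0,"grip": -1}
    - {"x": 0,"y": 0,"z": 1,"rx": 0,"ry": 0,"rz": 0,"grip": -1}
    - {"x": 0,"y": 0,"z": 1,"rx": 0,"ry": 0,"rz": 0,"grip": -1}
    - {"x": 0,"y": 0,"z": 0,"rx": 0,"ry": 0,"rz": 0,"grip": -1}
    - {"x": 0,"y": 0,"z": 0,"rx": 0,"ry": 0,"rz": 0,"grip": -1}
    - {"x": 0,"y": 0,"z": 0,"rx": 0,"ry": 0,"rz": 0,"grip": -1}
    - {"x": 0,"y": 0,"z": 0,"rx": 0,"ry": 0,"rz": 0,"grip": -1}
    - {"x": 0,"y": 0,"z": 0,"rx": 0,"ry": 0,"rz": 0,"grip": -1}
    - {"x": 0,"y": 0,"z": 0,"rx": 0,"ry": 0,"rz": 0,"grip": -1}
    - {"x": 0,"y": 0,"z": 0,"rx": 0,"ry": 0,"rz": 0,"grip": -1}

```text
t: 36.47
tool_pos: [0.4284, -0.1554, 0.1536]
tcp_rot: [0.0, -0.0, 1.0, -0.0]
contact_force: [3.4, 0.6, 5.7]
grip_width: -0.0001
grip_force: 2.6
```

```bash
python3 ang.py | head -4
```

```text
t 36.47 [ 0.4284 -0.1554  0.1536] [3.4 0.6 5.7]
scene [322.36 235.11] 147.5 ((324.4862976074219, 239.130126953125), (23.993436813354492, 20.716283798217773), 69.44395446777344)
[ 0.4132 -0.156   0.148 ] R 0.1636 lever 0.977
[ 0.4073 -0.159   0.1515] R 0.1692 lever 0.952
```

Run:
```python
from lev import *
c,K,C=grab("scene"); h=cv2.cvtColor(c,cv2.COLOR_BGR2HSV).astype(int)
for y in range(222,256): print(y,''.join('R' if (a<7 or a>172) and s>150 and v>60 else 'p' if a>150 and s>110 else '.' for a,s,v in h[y,300:350]))
s=manip.observe(); print(s["contact_force"].round(1))
```

```text
222 ..................................................
223 ..................................................
224 ............................p.....................
225 ............................RRR...................
226 ............................RRR...................
227 .......................R...RRRRR..................
228 ......................RRRRRRRRRR..................
229 ....................RRRRRRRRRRR...................
230 ...................RRRRRRRRRRRR...................
231 ..................RRRRRRRRRRRR....................
232 .................RRRRRRRRRRR......................
233 ................RRRRRRRRRRR.......................
234 ...............RRRRRRRRRRR........................
235 ..............RRRRRRRRRRRR........................
236 .............RRRRRRRRRRRR.........................
237 .............RRRRRRRRRRR..........................
238 .............RRRRRRRRR............................
239 ..............RRRRRRR.............................
240 ...............RRRRRR.............................
241 ...................RR.............................
242 ...................RR..............pR.............
243 ...................RRp............ppRR............
244 ...................RRpp..........pppRR............
245 ....................RRpppp....pppppRR.............
246 ....................RRpppppppppppppRR.............
247 ....................RRRRppppppppppRRR.............
248 ......................RRRRppppRRRRRR..............
249 ........................RRRRRRRRR.................
250 ..................................................
251 ..................................................
252 ..................................................
253 ..................................................
254 ..................................................
255 ..................................................
[2.9 0.  4.9]
```

The badge is still ringed evenly by the red die, and the lever is at about 0.92 with the force dropped after click 4. I add 3 mm for margin.

Call:
send_rows:
  commands:
    - {"x": 0,"y": 0,"z": 1,"rx": 0,"ry": 0,"rz": 0,"grip": -1}
    - {"x": 0,"y": 0,"z": 1,"rx": 0,"ry": 0,"rz": 0,"grip": -1}
    - {"x": 0,"y": 0,"z": 1,"rx": 0,"ry": 0,"rz": 0,"grip": -1}
    - {"x": 0,"y": 0,"z": 0,"rx": 0,"ry": 0,"rz": 0,"grip": -1}
    - {"x": 0,"y": 0,"z": 0,"rx": 0,"ry": 0,"rz": 0,"grip": -1}
    - {"x": 0,"y": 0,"z": 0,"rx": 0,"ry": 0,"rz": 0,"grip": -1}
    - {"x": 0,"y": 0,"z": 0,"rx": 0,"ry": 0,"rz": 0,"grip": -1}
    - {"x": 0,"y": 0,"z": 0,"rx": 0,"ry": 0,"rz": 0,"grip": -1}
    - {"x": 0,"y": 0,"z": 0,"rx": 0,"ry": 0,"rz": 0,"grip": -1}
    - {"x": 0,"y": 0,"z": 0,"rx": 0,"ry": 0,"rz": 0,"grip": -1}

```text
t: 37.45
tool_pos: [0.4284, -0.1554, 0.1506]
tcp_rot: [0.0, -0.0, 1.0, 0.0]
contact_force: [2.7, 0.9, 5.1]
grip_width: 0.0002
grip_force: 2.6
```

```bash
sed -i 's/ends(c,(160,250,295,345))/ends(c,(160,242,295,345))/' ang.py; python3 ang.py|head -4
```

```text
t 37.45 [ 0.4284 -0.1554  0.1506] [2.7 0.9 5.1]
scene [321.62 234.09] 121.0 ((322.2500305175781, 233.25003051757812), (7.77817440032959, 21.21320343017578), 45.0)
[ 0.4092 -0.156   0.1528] R 0.1672 lever 0.946
[ 0.4033 -0.159   0.1563] R 0.1729 lever 0.923
```

Run:
```python
from h import *
print(manip.observe()["contact_force"].round(1)); print(manip.finish_job())
```

```text
[2.9 1.  5.4]
the job is handed in; nothing more can be done
None
```

The job is handed in, with no verdict returned: the pink badge sits in the red die at the turntable's stop, and the gripper holds the lever at about 0.94 rad by camera, just past click 4, pressing with about 5 N.

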